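# Hang the contour template on its two studs

## Task

Hang the contour template on the two headed studs of the sloping template post: both keyholes over the stud heads together, then slide it down the slope until it hangs fully home. A spacer ring has been left on one of the studs: take it off and lay it flat on the worktop. Draw the template out from under the low shelf by its tongue, let go of it lying flat on the worktop well clear of the shelf, and take it again by its grip bar to lift and hang it; leave the bottle as it stands.

Things in the scene. Friction and masses are not known exactly. Their poses are not given: they have to be found in the camera images.
- slope_block: sloping top of the template post (white angle block 97 mm high, fixed, at the worktop's front edge; gauge stations 195 mm high close behind). It carries the tan stud plate, 98 x 112 mm. Origin: on the plate's upper face, middle of the slope, 75 mm above the worktop. z points square out of the face (25 degrees from vertical, leaning toward the robot), x straight up the slope, y level to the left.
- studs_nominal (a point): middle between the feet of the two studs (70 mm apart along y) if the stud plate were clamped central: x +20, y 0 of slope_block, same axes. The plate has slotted holes and is clamped firmly up to 6 mm left or right of that, differently each time; the state does not tell: find the studs by eye or by touch.
- slot_left (a point): seat of the left keyhole, on the plate's underside at template x +20, y +35 mm: centre of the round upper end of a slot 9.6 mm wide, which runs 14 mm toward the tongue into a round hole 16 mm in diameter, centred at x +6, y +35. Holes go over the heads, plate down on the face, then 14 mm down the slope, so that the necks run to the slots' ends. Template axes.
- slot_right (a point): the same for the right keyhole, template x +20, y -35 mm; belongs on the right stud.
- post: the whole post; origin under the middle of its base, z up. Its two studs are steel, square to the sloping face: neck 8 mm in diameter and 10.5 mm long, then a head 14 mm in diameter whose top, 15.2 mm from the face, is tapered to 12 mm.
- bar_center (a point): centre of the template's bright aluminium grip bar: 16 mm (template x) x 46 mm (y) x 26 mm high, standing on the plate; its top is 34 mm above the plate's underside. Template axes. At template x -12, y 0, 21 mm above the underside. The template balances close to the bar.
- tongue_center (a point): where to pinch the tongue: at template x -75, y 0, half-way up its 8 mm. The tongue is 30 mm wide across y, straight-sided from x -45 to x -80, with a round end at x -95. Template axes.
- template: loose dark-grey metal plate 8 mm thick, 110 mm (y) x about 86 mm (x), 0.42 kg, with a wavy far edge (+x) and a tongue at -x; at first flat on the worktop under the low shelf with only the tongue outside. Origin: middle of the plate's underside; x from the tongue toward the wavy edge, y left, z up out of the side with the bar.
- grip_bar: the grip bar, fixed to the template; origin at the middle of its foot.
- shelf: low shelf of bent steel sheet, fixed, at the right: 90 mm deep (x), 150 mm wide (y), roof underside 43 mm and top 46 mm above the worktop, open to the front. Origin on the worktop under its middle; -x is its front, which faces the robot.
- spacer_center (a point): centre of the loose steel spacer ring (52 mm outside, 34 mm bore, 14 mm thick, 0.09 kg) that hangs loosely over the left stud, its underside on the sloping face. z is its axis.
- spacer: the same ring; origin in the middle of its underside.
- fluid_bottle: small upright dropper bottle, blue and white, 35 mm in diameter, 94 mm high, loose, between post and shelf; origin under its foot. Right behind it stands a fixed toggle clamp, 245 mm high. The worktop at its right, toward the shelf and up to the front edge, is clear for at least 100 mm.
Not all that is in view belongs to the job. Leave any orange look-alike of the spacer alone.

How it is judged:
By the outcome, as a careful person would: the job done as asked, in the order asked, and still so for the second after the job is handed in, with the robot touching nothing.
It also fails if it takes over 72 s, if anything falls off the work surface, if the arm or the gripper's body presses on something with over 40 N, if the wrist force passes 120 N, or if a joint passes its speed limit or range.

## Robot

A 6-joint arm with a two-finger parallel gripper is mounted at the origin on a cart in front of the work surface, level with it; the furniture and walls round the work are solid. World frame = base frame: x ahead of the robot, y to its left, z up, the work surface at z = 0. Lengths are in m, angles in rad, forces in N, time in s.
With the tool pointing down it reaches from about 0.35 to 0.975 m from the base axis. Payload 4.9 kg.
Tool frame: the origin (TCP) lies midway between the tips of the shut fingers; the grasp point (between the pads) lies 19 mm behind it; z points along the fingers, y is the direction in which the jaws open and shut (so a half turn about z gives the same grasp; the last joint's range is limited). The gripper opens to 85 mm and grips with 20 to 120 N. Pads are 22 mm wide; open, the fingers measure 114 mm over their backs; the gripper's body (76 mm by 85 mm) begins 54 mm behind the grasp point. The pads swing forward as they close: fully open they stand 13 mm farther back than shut.
Start: joints at [-0.119, 0.053, 1.613, -0, 1.476, -0.119], TCP at [0.625, 0, 0.231] pointing down, gripper open.
Joint ranges: [-3.01, 3.01], [-1.01, 2.22], [0.06, 2.58], [-1.02, 4.17], [0.09, 2.62], [-3.14, 3.14]. Speed limits (rad/s): [2.57, 2.57, 3.14, 3.14, 3.14, 3.14].

## Interface

Orientations are given as a unit quaternion [w, x, y, z].
In Python, from plant import manip gives the robot as it stands. The module is installed in compiled form; this text tells all that it offers.
- The arm moves only by the tool move_arm, never from a script. Its argument "rows" is a list of rows, each an object of numbers: "tx", "ty", "tz": the shift along the tool's x, y, z in m; "ax", "ay", "az": the turn, a rotation vector about the tool's x, y, z in degrees; "jaw": the closure in counts, from 0 (fully open) to 255 (shut). In form: [{"tx": .., "ty": .., "tz": .., "ax": .., "ay": .., "az": .., "jaw": ..}, ...]. A call has 1 to 12 rows; each row shifts and turns the pose as measured when the row begins, along the tool's axes as they then stand; what a row does not reach is not made up. A row lasts 1/10 s, in which the tool goes at most 50 mm and 8.59 degrees, less where a joint would pass 70% of its speed; a pose out of reach is approached as far as the arm can. A call with a gripper value outside its range is refused whole. The fingers move at their own pace and stop on an object; the grip force is fixed at half the most. Time passes only in rows, so rows that do not move let the fingers close. It gives the time, the measured TCP pose, the force and the opening at its end, in the units of the state.
- manip.state(): the state, without advancing time (a new reading comes with each control period).
- manip.grab_frame(name): name is "scene" or "side" or "wrist"; returns a dict with "color" (480x640x3 uint8, red, green, blue), "intrinsics" (3x3 intrinsics, pixels), "R" (3x3) and "t" (3): a world point X has camera coordinates R X + t. Camera axes: x right, y down, z forward; pixel columns grow to the right and rows downward; lengths in m; the calibration is good to about 2 mm. A picture is of the moment at which its call begins. There is no depth.
- manip.job_done(): hands the job in, once; it reports no verdict.
The state is a dict: "time": time; "joint_pos": joint angles; "joint_vel": joint speeds; "joint_efforts": joint torques, N m; "tool_pos": TCP position; "tool_rot": TCP orientation; "contact_force": force on the tool from outside, world axes, zero at the start; "ft_torque": the same for the moment, N m; "gripper_width": opening from 0.0 (shut) to 1.0 (fully open).
Only numpy, scipy, OpenCV 4.12 (cv2) and the standard library are available. Lean on these libraries where they do the work, as an engineer would, in place of code of your own. Each camera call takes 0.05 s, during which the arm holds its last target.

## Working session

There is one attempt and no reset: what is moved stays moved. The work goes in short steps, Python scripts to look and compute and a tool call to move; the robot and the scene stay as the last step left them, time stands still between calls to the robot, and variables do not carry over. Pictures are saved under pics/ and viewed, and the job is handed in when it is done.

Besides the shell and the picture viewer there is one more tool, called after "Emit:" in YAML: its name, and indented under it one key for each argument. move_arm: Moves the arm, as the interface text tells. Its arguments: {"type":"object","properties":{"rows":{"type":"array"}},"required":["rows"]}

```bash
mkdir -p pics; cat > h.py <<'E'
import numpy as np, cv2, pickle
from plant import manip
from scipy.spatial.transform import Rotation as Ro
def grab(n,fn=None):
    f=manip.grab_frame(n); 
    if fn: cv2.imwrite('pics/'+fn+'.png',f['color'][:,:,::-1]); pickle.dump(f,open('pics/'+fn+'.pkl','wb'))
    return f
def load(fn): return pickle.load(open('pics/'+fn+'.pkl','rb'))
def ray(f,u,v):
    K,R,t=f['intrinsics'],np.array(f['R']),np.array(f['t'])
    d=R.T@np.linalg.solve(K,[u,v,1.]); return -R.T@t, d/np.linalg.norm(d)
def onz(f,u,v,z):
    o,d=ray(f,u,v); return o+d*(z-o[2])/d[2]
def onplane(f,u,v,p,n):
    o,d=ray(f,u,v); return o+d*(np.dot(n,p-o)/np.dot(n,d))
def proj(f,X):
    c=np.array(f['R'])@np.array(X)+f['t']; p=f['intrinsics']@c; return p[:2]/p[2]
def tri(f1,a,f2,b):
    o1,d1=ray(f1,*a);o2,d2=ray(f2,*b)
    A=np.stack([d1,-d2],1);s=np.linalg.lstsq(A,o2-o1,rcond=None)[0]
    p,q=o1+s[0]*d1,o2+s[1]*d2; return (p+q)/2,np.linalg.norm(p-q)
def R():
    q=manip.state()['tool_rot']; return Ro.from_quat([q[1],q[2],q[3],q[0]]).as_matrix()
def crop(fn,x0,y0,x1,y1,s):
    im=cv2.imread('pics/'+fn+'.png')[y0:y1,x0:x1]; cv2.imwrite('pics/'+fn+'_c%d_%d.png'%(x0,y0),cv2.resize(im,None,fx=s,fy=s,interpolation=cv2.INTER_CUBIC))
E
python3 - <<'E'
from h import *
for n in ['scene','side','wrist']:
    f=grab(n,n+'0'); print(n,-np.array(f['R']).T@f['t'],f['R'][2],f['intrinsics'][0,0])
print(manip.state())
E
```

```text
scene [0.00908159 0.81558837 0.84581115] [ 0.40002705 -0.71257708 -0.57637858] 555.7063508337777
side [0.57954491 0.97720782 0.92777656] [-0.03577726 -0.79390717 -0.60698549] 542.1798570711021
wrist [0.62473641 0.06836097 0.37295149] [-0.00195905 -0.26951209 -0.96299501] 338.24948572723616
{'time': 0.15, 'joint_pos': array([-1.18961697e-01,  5.31960059e-02,  1.61397006e+00, -1.44334390e-05,
        1.47602389e+00, -1.19006721e-01]), 'joint_vel': array([-0.00178382, -0.00015305, -0.00152583, -0.00194862,  0.00066845,
        0.0006511 ]), 'joint_efforts': array([ 5.10442842e-04, -3.94241810e+01, -3.70721948e+01, -1.15854355e-04,
        4.61802789e-03,  5.00508997e-05]), 'tool_pos': array([6.24510544e-01, 7.88138062e-05, 2.30356256e-01]), 'tool_rot': array([-6.23336855e-04,  7.07090150e-01,  7.07122961e-01, -4.99352343e-04]), 'contact_force': array([-0.94844714, -0.29873218,  0.1377511 ]), 'ft_torque': array([0.01458754, 0.00974176, 0.01056474]), 'gripper_width': 1.002061341795631}
```

View pics/scene0.png

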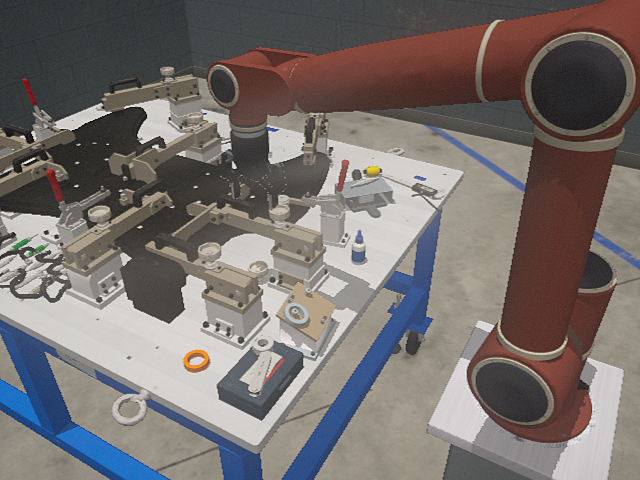

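View pics/side0.png

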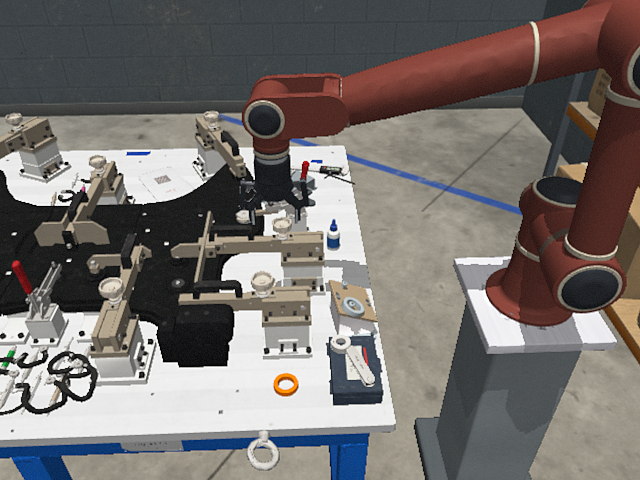

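View pics/wrist0.png

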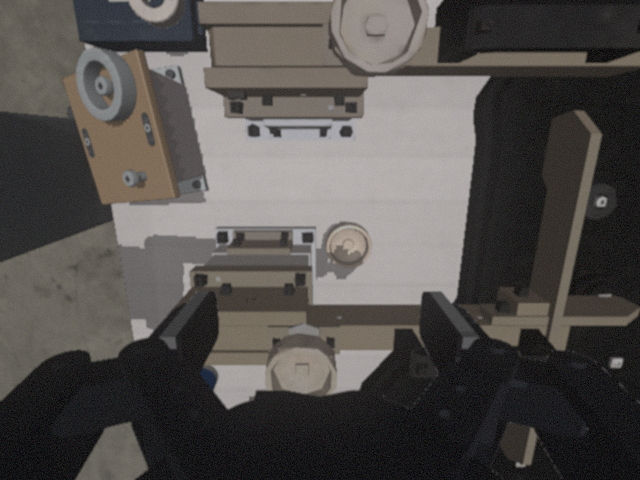

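```bash
python3 - <<'E'
from h import *
crop('scene0',250,260,370,360,6)
crop('scene0',320,150,450,250,6)
crop('wrist0',50,30,220,220,3.1)
E
```

```text
(no output)
```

View pics/scene0_c250_260.png

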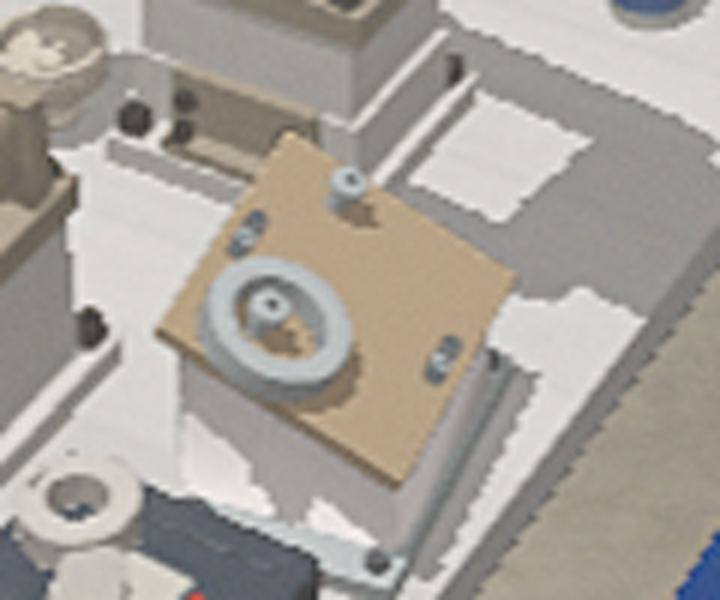

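View pics/scene0_c320_150.png

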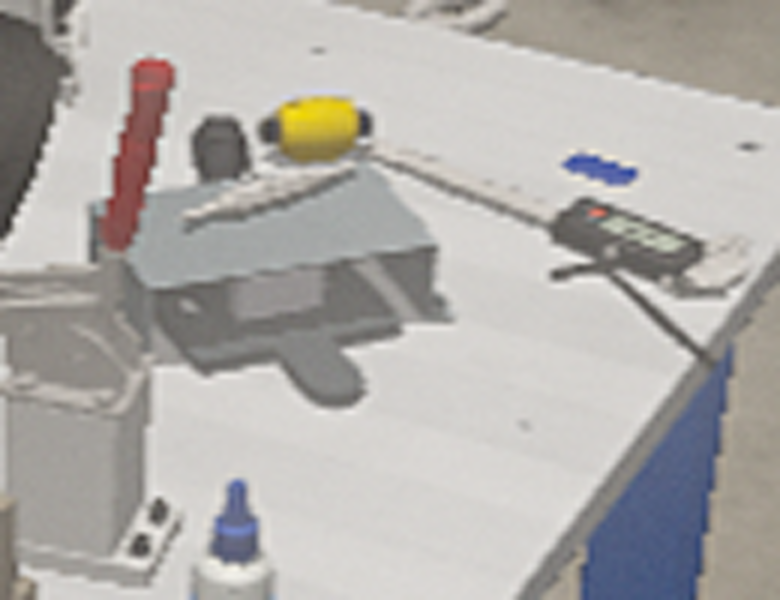

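View pics/wrist0_c50_30.png

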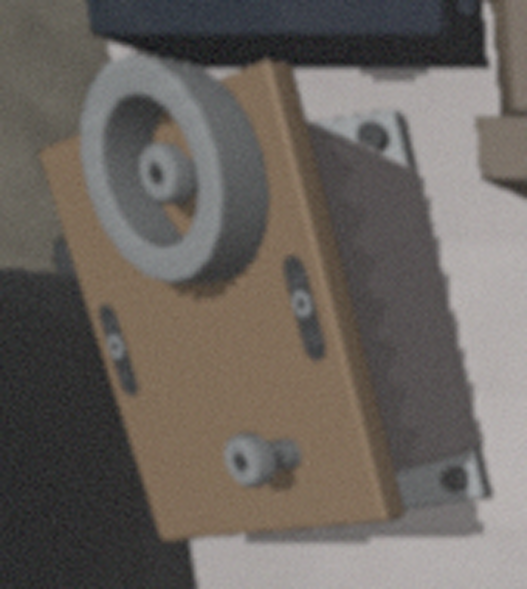

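```bash
python3 - <<'E'
from h import *
w,s,sd=load('wrist0'),load('scene0'),load('side0')
L=onz(w,101.6,85.8,.0972);Rr=onz(w,128,179,.0972)
print('wrist',L,Rr,np.linalg.norm(L-Rr))
L2=onz(s,294.7,311.2,.0972);R2=onz(s,308.2,290.5,.0972)
print('scene',L2,R2,np.linalg.norm(L2-R2))
print(tri(w,(101.6,85.8),s,(294.7,311.2)),tri(w,(128,179),s,(308.2,290.5)))
for a,z in [((320+275/6,150+355/6),.008),((320+335/6,150+402/6),.0),((320+365/6,150+385/6),.008),((320+330/6,150+350/6),.008),
  ((320+148/6,150+288/6),.046),((320+437/6,150+245/6),.046),((320+208/6,150+374/6),.0),((320+405/6,150+325/6),.008), ((320+90/6,150+205/6),.046),((320+375/6,150+170/6),.046)]:
    print(a,onz(s,*a,z))
# bottle 
print('bottle',onz(s,359,262,0), onz(s,359,233,.094))
E
python3 - <<'E'
import sys; sys.path.insert(0,'.')
import os; os.chdir('.')
from h import *
crop('side0',280,140,380,260,5)
E
```

```text
wrist [0.46076893 0.10997891 0.0972    ] [0.47009839 0.04050241 0.0972    ] 0.07010008909984204
scene [0.45688349 0.11214105 0.0972    ] [0.46586038 0.04312444 0.0972    ] 0.06959796914685079
(array([0.45874923, 0.11006118, 0.09447768]), np.float64(0.000985560182212883)) (array([0.46800045, 0.03995875, 0.09383887]), np.float64(0.0005375125552587047))
(365.8333333333333, 209.16666666666666) [ 0.55961047 -0.44623461  0.008     ]
(375.8333333333333, 217.0) [ 0.52176684 -0.43375573  0.        ]
(380.8333333333333, 214.16666666666669) [ 0.51084461 -0.44274298  0.008     ]
(375.0, 208.33333333333334) [ 0.53856082 -0.46353032  0.008     ]
(344.6666666666667, 198.0) [ 0.61299511 -0.4141525   0.046     ]
(392.8333333333333, 190.83333333333334) [ 0.51026233 -0.51999163  0.046     ]
(354.6666666666667, 212.33333333333334) [ 0.58535853 -0.42650589  0.        ]
(387.5, 204.16666666666666) [ 0.51654586 -0.50295551  0.008     ]
(335.0, 184.16666666666666) [ 0.67479225 -0.47192989  0.046     ]
(382.5, 178.33333333333334) [ 0.56737673 -0.57483988  0.046     ]
bottle [ 0.46985553 -0.21785456  0.        ] [ 0.46999598 -0.20843244  0.094     ]
```

View pics/side0_c280_140.png

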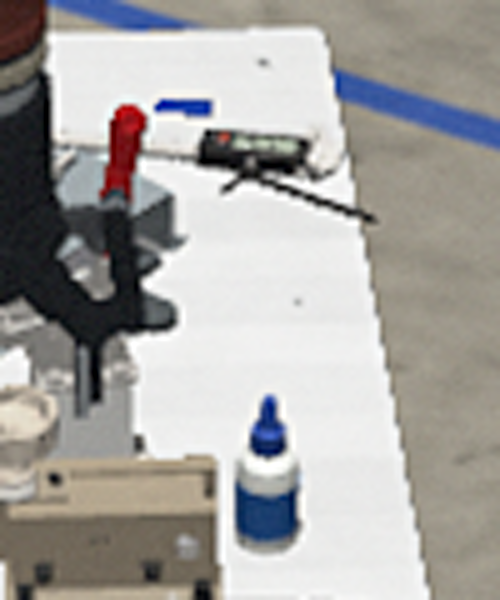

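```bash
python3 - <<'E'
from h import *
s=load('scene0')
def c(n,u,v,z): print(n,onz(s,u,v,z).round(3))
c('edge front near shelf',439,211,0); c('edge near',400,262,0); c('edge by post',320,365,0)
c('station base front R',328,288,0);c('station base',347,246,0);c('clamp base corner',327,242,0);c('clamp base R corner',350,236,0)
c('clamp handle top',345,162,.245); c('cyl',356,172,.046); c('pen',350,187,.05)
c('box corner',300,350,.05);c('post base corner',316,356,0)
E
```

```text
edge front near shelf [ 0.376 -0.554  0.   ]
edge near [ 0.379 -0.269  0.   ]
edge by post [0.386 0.134 0.   ]
station base front R [ 0.489 -0.088  0.   ]
station base [ 0.528 -0.265  0.   ]
clamp base corner [ 0.583 -0.256  0.   ]
clamp base R corner [ 0.542 -0.311  0.   ]
clamp handle top [ 0.539 -0.259  0.245]
cyl [ 0.655 -0.572  0.046]
pen [ 0.625 -0.472  0.05 ]
box corner [0.417 0.159 0.05 ]
post base corner [0.405 0.116 0.   ]
```

```bash
cat >> h.py <<'E'
def post(mid_top,yaw):
    pass
def frame(yaw,tilt=25):
    a=np.deg2rad(tilt);y=np.deg2rad(yaw)
    xs=np.array([np.cos(a)*np.cos(y),np.cos(a)*np.sin(y),np.sin(a)])
    n=np.array([-np.sin(a)*np.cos(y),-np.sin(a)*np.sin(y),np.cos(a)])
    return np.stack([xs,np.cross(n,xs),n],1)
def plan(p,Rt,tmax=.045,amax=8.0):
    """body-twist steps from measured pose to target"""
    from scipy.linalg import logm,expm
    st=manip.state();R0=R();T0=np.eye(4);T0[:3,:3]=R0;T0[:3,3]=st['tool_pos']
    T1=np.eye(4);T1[:3,:3]=Rt;T1[:3,3]=p
    D=np.linalg.inv(T0)@T1
    ang=np.rad2deg(np.linalg.norm(Ro.from_matrix(D[:3,:3]).as_rotvec()));d=np.linalg.norm(D[:3,3])
    n=max(1,int(np.ceil(max(ang/amax,d/tmax))))
    S=expm(np.real(logm(D))/n)
    r=np.rad2deg(Ro.from_matrix(S[:3,:3]).as_rotvec())
    print('n=%d  t'%n,S[:3,3].round(4),'a',r.round(2),'total t',D[:3,3].round(4),'ang',round(ang,1))
E
python3 - <<'E'
from h import *
F=frame(7.6); n=F[:,2]
Rt=np.stack([-F[:,0],F[:,1],-n],1)
mid=np.array([.464,.076,.097])
plan(mid+n*.12-F[:,0]*0.02,Rt)
E
```

```text
n=13  t [ 0.0183 -0.0103 -0.0018] a [-1.64 -1.44 -7.37] total t [ 0.0668 -0.2287  0.0334] ang 100.0
```

Emit:
move_arm:
  rows:
    - {"tz": -0.04}
    - {"ty": -0.045}
    - {"ty": -0.045}
    - {"ty": -0.045}
    - {"ty": -0.04}
    - {"tx": 0.02}

```text
schema error: expected keys tx, ty, tz, ax, ay, az, jaw
```

```bash
python3 - <<'E'
from h import *
F=frame(7.6); n=F[:,2]
Rt=np.stack([-F[:,0],F[:,1],-n],1)
mid=np.array([.464,.076,.097])
plan(mid+n*.12-F[:,0]*0.02,Rt)
E
```

```text
n=13  t [ 0.0183 -0.0103 -0.0018] a [-1.64 -1.44 -7.37] total t [ 0.0668 -0.2287  0.0334] ang 100.0
```

Emit:
move_arm:
  rows:
    - {"tx": 0, "ty": 0, "tz": -0.04, "ax": 0, "ay": 0, "az": 0, "jaw": 0}
    - {"tx": 0.01, "ty": -0.045, "tz": 0, "ax": 0, "ay": 0, "az": 0, "jaw": 0}
    - {"tx": 0.01, "ty": -0.045, "tz": 0, "ax": 0, "ay": 0, "az": 0, "jaw": 0}
    - {"tx": 0.01, "ty": -0.045, "tz": 0, "ax": 0, "ay": 0, "az": 0, "jaw": 0}
    - {"tx": 0.01, "ty": -0.045, "tz": 0, "ax": 0, "ay": 0, "az": 0, "jaw": 0}

```text
time: 0.65
tool_pos: [0.4424, 0.0399, 0.2694]
tool_rot: [-0.003, 0.708, 0.706, -0.002]
contact_force: [-0.3, -0.3, 0.3]
gripper_width: 1.001
```

```bash
python3 - <<'E'
from h import *
F=frame(7.6); n=F[:,2]
Rt=np.stack([-F[:,0],F[:,1],-n],1)
mid=np.array([.464,.076,.097])
plan(mid+n*.12-F[:,0]*0.02,Rt)
E
```

```text
n=13  t [ 0.0055 -0.002   0.0045] a [-1.66 -1.46 -7.38] total t [ 0.0268 -0.0462  0.0724] ang 100.2
```

Emit:
move_arm:
  rows:
    - {"tx": 0.0055, "ty": -0.002, "tz": 0.0045, "ax": -1.66, "ay": -1.46, "az": -7.38, "jaw": 0}
    - {"tx": 0.0055, "ty": -0.002, "tz": 0.0045, "ax": -1.66, "ay": -1.46, "az": -7.38, "jaw": 0}
    - {"tx": 0.0055, "ty": -0.002, "tz": 0.0045, "ax": -1.66, "ay": -1.46, "az": -7.38, "jaw": 0}
    - {"tx": 0.0055, "ty": -0.002, "tz": 0.0045, "ax": -1.66, "ay": -1.46, "az": -7.38, "jaw": 0}
    - {"tx": 0.0055, "ty": -0.002, "tz": 0.0045, "ax": -1.66, "ay": -1.46, "az": -7.38, "jaw": 0}
    - {"tx": 0.0055, "ty": -0.002, "tz": 0.0045, "ax": -1.66, "ay": -1.46, "az": -7.38, "jaw": 0}
    - {"tx": 0.0055, "ty": -0.002, "tz": 0.0045, "ax": -1.66, "ay": -1.46, "az": -7.38, "jaw": 0}
    - {"tx": 0.0055, "ty": -0.002, "tz": 0.0045, "ax": -1.66, "ay": -1.46, "az": -7.38, "jaw": 0}
    - {"tx": 0.0055, "ty": -0.002, "tz": 0.0045, "ax": -1.66, "ay": -1.46, "az": -7.38, "jaw": 0}
    - {"tx": 0.0055, "ty": -0.002, "tz": 0.0045, "ax": -1.66, "ay": -1.46, "az": -7.38, "jaw": 0}
    - {"tx": 0.0055, "ty": -0.002, "tz": 0.0045, "ax": -1.66, "ay": -1.46, "az": -7.38, "jaw": 0}
    - {"tx": 0.0055, "ty": -0.002, "tz": 0.0045, "ax": -1.66, "ay": -1.46, "az": -7.38, "jaw": 0}

```text
time: 1.85
tool_pos: [0.3914, 0.0701, 0.1979]
tool_rot: [0.209, -0.034, 0.977, 0.014]
contact_force: [0.2, 0.4, 0.4]
gripper_width: 1.002
```

```bash
python3 - <<'E'
from h import *
F=frame(7.6); n=F[:,2]
Rt=np.stack([-F[:,0],F[:,1],-n],1)
mid=np.array([.464,.076,.097])
plan(mid+n*.12-F[:,0]*0.02,Rt)
print(manip.state()['joint_pos'])
grab('wrist','w1')
E
```

```text
n=1  t [-0.0035 -0.0035  0.0022] a [-0.79 -0.8  -3.48] total t [-0.0035 -0.0035  0.0022] ang 3.7
[-0.05635352 -0.93220915  2.41103731  0.06735518  1.24593428 -1.70415152]
```

View pics/w1.png

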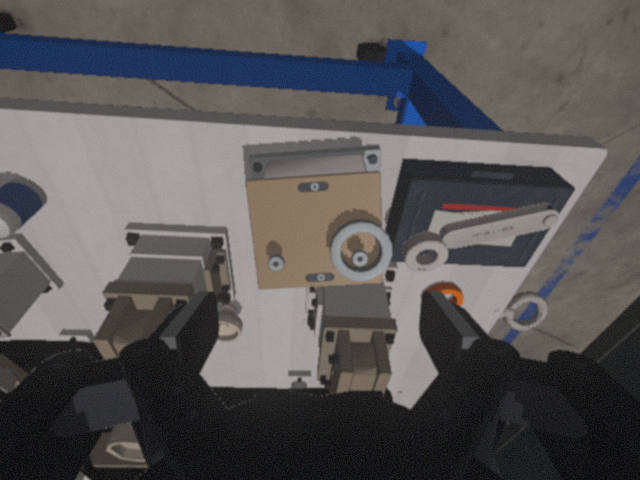

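```bash
python3 - <<'E'
from h import *
crop('w1',235,130,405,300,3.5)
E
```

```text
(no output)
```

View pics/w1_c235_130.png

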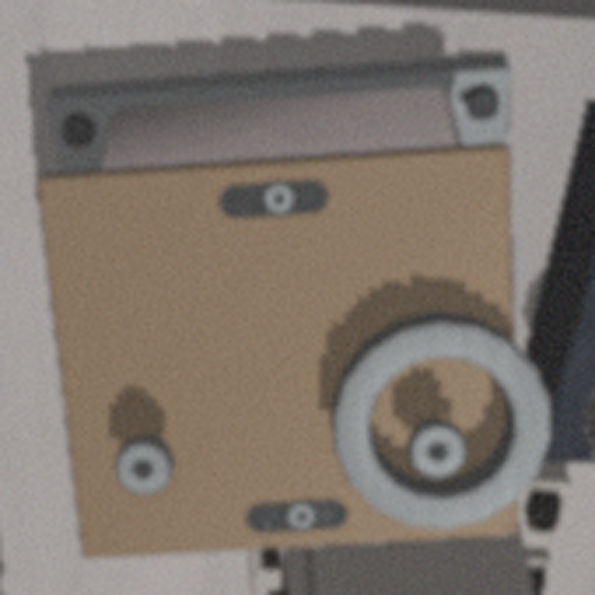

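```bash
cat > m.py <<'E'
from h import *
def studs(f,l,r):
    L=onz(f,*l,.0972);Rr=onz(f,*r,.0972);d=L-Rr
    yaw=np.rad2deg(np.arctan2(-d[0],d[1])); return (L+Rr)/2,np.linalg.norm(d),yaw
def cc(x,y,x0,y0,s): return ((x+.5)/s-.5+x0,(y+.5)/s-.5+y0)
E
python3 - <<'E'
from m import *
f=load('w1');w=load('wrist0')
l=cc(437,451,235,130,3.5);r=cc(143,467,235,130,3.5)
print(studs(f,l,r)); print(studs(w,(101.3,85.5),(127.8,178.7)))
print(tri(f,l,w,(101.3,85.5)),tri(f,r,w,(127.8,178.7)))
m,_,yaw=studs(f,l,r); F=frame(yaw); n=F[:,2]
face=m-n*.0152 # stud mid foot
print('foot',face)
for c in [(40,178),(508,148),(83,557),(520,536)]:
    X=onplane(f,*cc(*c,235,130,3.5),face,n); print('corner',(F.T@(X-face)*1e3).round(1))
X=onplane(f,*cc(442,423,235,130,3.5),face+n*.014,n); print('ring',(F.T@(X-face)*1e3).round(1))
E
```

```text
(array([0.46446026, 0.07552082, 0.0972    ]), np.float64(0.06971453696805249), np.float64(7.699421378834776))
(array([0.46527602, 0.07546483, 0.0972    ]), np.float64(0.07007736953324775), np.float64(7.703959365711243))
(array([0.46027644, 0.11022902, 0.09668141]), np.float64(7.313223857088096e-05)) (array([0.46967349, 0.04080721, 0.09665537]), np.float64(0.000237515873432072))
foot [0.47082615 0.07638146 0.08342412]
corner [-67.9 -54.9  -0. ]
corner [-68.1  55.1   0. ]
corner [ 28.5 -55.2  -0. ]
corner [29.  56.5 -0. ]
ring [-6.5 36.4 14. ]
```

```bash
cat >> m.py <<'E'
yaw=7.7; F=frame(yaw); n=F[:,2]; mid=np.array([.4647,.0755,.0970])-n*.0152  # between stud feet
Rring=np.stack([-F[:,0],F[:,1],-n],1)
def sl(x,y,z): return mid+F@np.array([x,y,z])   # mm->m given in m; origin stud feet mid
E
python3 - <<'E'
from m import *
plan(sl(-.0065,.0362,.08),Rring)
E
```

```text
n=2  t [-0.0093  0.0168  0.0278] a [-0.41 -0.47 -1.71] total t [-0.0183  0.0342  0.0555] ang 3.6
```

Emit:
move_arm:
  rows:
    - {"tx": -0.0093, "ty": 0.0168, "tz": 0.0278, "ax": -0.41, "ay": -0.47, "az": -1.71, "jaw": 0}
    - {"tx": -0.0093, "ty": 0.0168, "tz": 0.0278, "ax": -0.41, "ay": -0.47, "az": -1.71, "jaw": 0}
    - {"tx": 0, "ty": 0, "tz": 0, "ax": 0, "ay": 0, "az": 0, "jaw": 0}

```text
time: 2.2
tool_pos: [0.4285, 0.1065, 0.1533]
tool_rot: [0.219, -0.061, 0.974, 0.014]
contact_force: [-0.5, -1.0, -0.5]
gripper_width: 1.002
```

```bash
python3 - <<'E'
from m import *
plan(sl(-.0065,.0362,.0),Rring)
grab('wrist','w2')
print(manip.state()['joint_pos'])
E
```

```text
n=2  t [0.001  0.0004 0.0398] a [-0.1   0.15 -0.22] total t [0.002  0.001  0.0796] ang 0.6
[ 0.05406454 -0.73302075  2.38918402  0.03491436  1.04279442 -1.65329514]
```

View pics/w2.png

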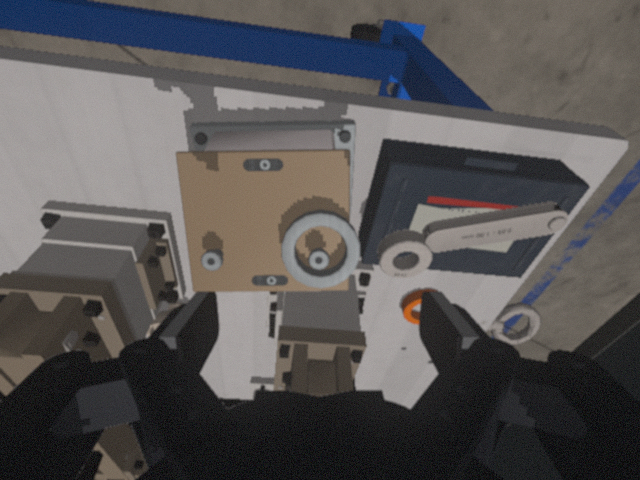

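Emit:
move_arm:
  rows:
    - {"tx": 0.001, "ty": 0.0005, "tz": 0.036, "ax": -0.1, "ay": 0.15, "az": -0.2, "jaw": 0}
    - {"tx": 0.001, "ty": 0.0005, "tz": 0.03, "ax": 0, "ay": 0, "az": 0, "jaw": 0}
    - {"tx": 0, "ty": 0, "tz": 0.013, "ax": 0, "ay": 0, "az": 0, "jaw": 0}
    - {"tx": 0, "ty": 0, "tz": 0, "ax": 0, "ay": 0, "az": 0, "jaw": 0}

```text
time: 2.65
tool_pos: [0.4653, 0.1103, 0.0891]
tool_rot: [0.224, -0.06, 0.973, 0.014]
contact_force: [-1.2, -0.3, -1.0]
gripper_width: 1.002
```

```bash
python3 - <<'E'
from m import *
plan(sl(-.0065,.0362,.0),Rring)
E
```

```text
n=1  t [0.0081 0.0017 0.0057] a [-0.3   0.95 -0.59] total t [0.0081 0.0017 0.0057] ang 1.2
```

Emit:
move_arm:
  rows:
    - {"tx": 0.008, "ty": 0.0017, "tz": 0.004, "ax": -0.3, "ay": 0.9, "az": -0.6, "jaw": 0}
    - {"tx": 0, "ty": 0, "tz": 0, "ax": 0, "ay": 0, "az": 0, "jaw": 0}

```text
time: 2.85
tool_pos: [0.4601, 0.111, 0.0842]
tool_rot: [0.217, -0.065, 0.974, 0.015]
contact_force: [-0.6, -0.0, 0.7]
gripper_width: 1.001
```

```bash
python3 - <<'E'
from m import *
plan(sl(-.0065,.0362,.0),Rring)
E
```

```text
n=1  t [0.0013 0.0004 0.0035] a [-0.02  0.13 -0.05] total t [0.0013 0.0004 0.0035] ang 0.1
```

Emit:
move_arm:
  rows:
    - {"tx": 0.0013, "ty": 0.0004, "tz": 0.0035, "ax": 0, "ay": 0, "az": 0, "jaw": 0}
    - {"tx": 0, "ty": 0, "tz": 0, "ax": 0, "ay": 0, "az": 0, "jaw": 255}
    - {"tx": 0, "ty": 0, "tz": 0, "ax": 0, "ay": 0, "az": 0, "jaw": 255}
    - {"tx": 0, "ty": 0, "tz": 0, "ax": 0, "ay": 0, "az": 0, "jaw": 255}
    - {"tx": 0, "ty": 0, "tz": 0, "ax": 0, "ay": 0, "az": 0, "jaw": 255}
    - {"tx": 0, "ty": 0, "tz": 0, "ax": 0, "ay": 0, "az": 0, "jaw": 255}

```text
time: 3.45
tool_pos: [0.4614, 0.1114, 0.0849]
tool_rot: [0.219, -0.065, 0.973, 0.014]
contact_force: [0.1, 0.0, -1.0]
gripper_width: 0.574
```

```bash
python3 - <<'E'
from m import *
plan(sl(-.0065,.0362,.0),Rring)
grab('wrist','w3')
E
```

```text
n=1  t [0.0028 0.0002 0.0035] a [-0.06  0.41 -0.07] total t [0.0028 0.0002 0.0035] ang 0.4
```

View pics/w3.png

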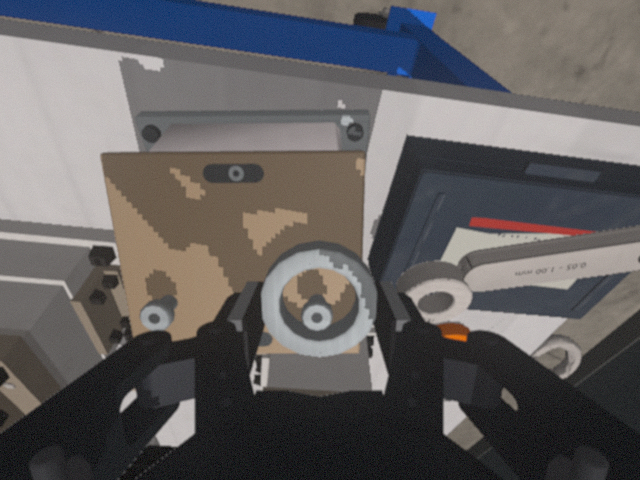

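Emit:
move_arm:
  rows:
    - {"tx": 0, "ty": 0, "tz": -0.01, "ax": 0, "ay": 0, "az": 0, "jaw": 255}
    - {"tx": 0, "ty": 0, "tz": -0.02, "ax": 0, "ay": 0, "az": 0, "jaw": 255}
    - {"tx": 0, "ty": 0, "tz": -0.03, "ax": 0, "ay": 0, "az": 0, "jaw": 255}
    - {"tx": 0, "ty": 0, "tz": -0.03, "ax": 0, "ay": 0, "az": 0, "jaw": 255}

```text
time: 3.9
tool_pos: [0.4187, 0.1059, 0.1609]
tool_rot: [0.212, -0.065, 0.975, 0.014]
contact_force: [0.8, 0.2, -0.4]
gripper_width: 0.572
```

```bash
python3 - <<'E'
from m import *
grab('wrist','w4')
Rd=np.stack([[-1,0,0],[0,1,0],[0,0,-1]],1).astype(float)
plan(np.array([.44,.0,.16]),Rd)
plan(np.array([.44,-.11,.1]),Rd)
print(manip.state()['joint_pos'])
E
```

```text
n=4  t [-0.0022 -0.0269  0.0023] a [0.42 6.26 1.87] total t [-0.0019 -0.1077  0.0088] ang 26.2
n=6  t [ 0.0023 -0.0363  0.0109] a [0.28 4.17 1.25] total t [ 0.0367 -0.2168  0.0569] ang 26.2
[ 0.05288915 -0.77279061  2.38848985  0.03827709  1.09006104 -1.66108613]
```

View pics/w4.png

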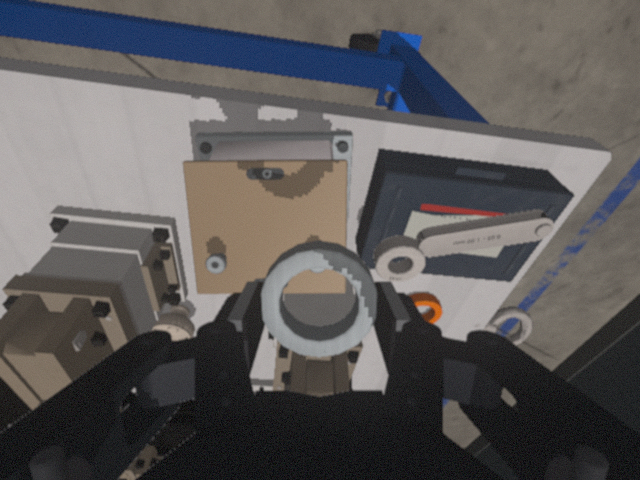

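Emit:
move_arm:
  rows:
    - {"tx": -0.0022, "ty": -0.027, "tz": 0.0023, "ax": 0.42, "ay": 6.26, "az": 1.87, "jaw": 255}
    - {"tx": -0.0022, "ty": -0.027, "tz": 0.0023, "ax": 0.42, "ay": 6.26, "az": 1.87, "jaw": 255}
    - {"tx": -0.0022, "ty": -0.027, "tz": 0.0023, "ax": 0.42, "ay": 6.26, "az": 1.87, "jaw": 255}
    - {"tx": -0.0022, "ty": -0.027, "tz": 0.0023, "ax": 0.42, "ay": 6.26, "az": 1.87, "jaw": 255}
    - {"tx": 0, "ty": -0.045, "tz": 0, "ax": 0, "ay": 0, "az": 0, "jaw": 255}
    - {"tx": 0, "ty": -0.045, "tz": 0, "ax": 0, "ay": 0, "az": 0, "jaw": 255}

```text
time: 4.55
tool_pos: [0.4425, -0.0932, 0.1615]
tool_rot: [-0.004, -0.003, 1.0, 0.001]
contact_force: [1.1, 1.1, -0.7]
gripper_width: 0.575
```

```bash
cat >> m.py <<'E'
Rd=np.stack([[-1,0,0],[0,1,0],[0,0,-1]],1).astype(float)
E
python3 - <<'E'
from m import *
plan(np.array([.432,-.095,.06]),Rd)
E
```

```text
n=3  t [ 0.0033 -0.0006  0.0339] a [ 0.03 -0.14  0.11] total t [ 0.0098 -0.0019  0.1016] ang 0.5
```

Emit:
move_arm:
  rows:
    - {"tx": 0.0033, "ty": -0.0006, "tz": 0.036, "ax": 0, "ay": -0.15, "az": 0.1, "jaw": 255}
    - {"tx": 0.0033, "ty": -0.0006, "tz": 0.036, "ax": 0, "ay": -0.15, "az": 0.1, "jaw": 255}
    - {"tx": 0.0033, "ty": -0.0006, "tz": 0.036, "ax": 0, "ay": -0.15, "az": 0.1, "jaw": 255}
    - {"tx": 0, "ty": 0, "tz": 0.03, "ax": 0, "ay": 0, "az": 0, "jaw": 255}
    - {"tx": 0, "ty": 0, "tz": 0, "ax": 0, "ay": 0, "az": 0, "jaw": 255}

```text
time: 5.05
tool_pos: [0.4344, -0.1028, 0.0198]
tool_rot: [0.003, 0.005, 1.0, -0.001]
contact_force: [-0.8, 0.2, -1.1]
gripper_width: 0.575
```

```bash
python3 - <<'E'
from m import *
plan(np.array([.432,-.095,.006]),Rd)
E
```

```text
n=1  t [0.0026 0.0078 0.0138] a [-0.1   0.37 -0.62] total t [0.0026 0.0078 0.0138] ang 0.7
```

Emit:
move_arm:
  rows:
    - {"tx": 0.001, "ty": 0.004, "tz": 0.011, "ax": -0.1, "ay": 0.4, "az": -0.6, "jaw": 255}
    - {"tx": 0, "ty": 0, "tz": 0.002, "ax": 0, "ay": 0, "az": 0, "jaw": 255}
    - {"tx": 0, "ty": 0, "tz": 0.001, "ax": 0, "ay": 0, "az": 0, "jaw": 255}

```text
time: 5.35
tool_pos: [0.4356, -0.0991, 0.0073]
tool_rot: [0.001, -0.0, 1.0, -0.001]
contact_force: [-0.4, 1.1, -0.3]
gripper_width: 0.572
```

```bash
python3 - <<'E'
from m import *
plan(np.array([.432,-.095,.005]),Rd)
grab('scene','s1');crop('s1',250,240,420,340,4.5)
E
```

```text
n=1  t [0.0036 0.0041 0.0023] a [-0.07  0.14  0.06] total t [0.0036 0.0041 0.0023] ang 0.2
```

View pics/s1_c250_240.png

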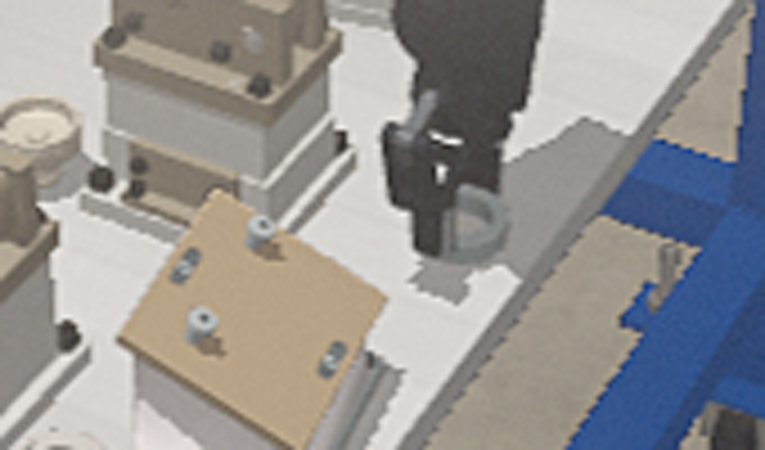

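Emit:
move_arm:
  rows:
    - {"tx": -0.004, "ty": 0, "tz": 0.003, "ax": 0, "ay": 0, "az": 0, "jaw": 255}
    - {"tx": 0, "ty": 0, "tz": 0.001, "ax": 0, "ay": 0, "az": 0, "jaw": 255}

```text
time: 5.6
tool_pos: [0.4417, -0.0996, 0.0052]
tool_rot: [0.003, -0.001, 1.0, -0.001]
contact_force: [-0.6, 0.0, -0.4]
gripper_width: 0.577
```

Emit:
move_arm:
  rows:
    - {"tx": 0, "ty": 0, "tz": 0.002, "ax": 0, "ay": 0, "az": 0, "jaw": 255}

```text
time: 5.7
tool_pos: [0.4426, -0.0999, 0.0039]
tool_rot: [0.004, -0.001, 1.0, -0.002]
contact_force: [-0.8, 0.3, -1.0]
gripper_width: 0.573
```

Emit:
move_arm:
  rows:
    - {"tx": 0, "ty": 0, "tz": 0.001, "ax": 0, "ay": 0, "az": 0, "jaw": 255}

```text
time: 5.8
tool_pos: [0.4429, -0.1, 0.0031]
tool_rot: [0.004, -0.001, 1.0, -0.002]
contact_force: [-0.1, 0.3, -1.1]
gripper_width: 0.574
```

Emit:
move_arm:
  rows:
    - {"tx": 0, "ty": 0, "tz": 0.001, "ax": 0, "ay": 0, "az": 0, "jaw": 255}

```text
time: 5.9
tool_pos: [0.443, -0.1, 0.0029]
tool_rot: [0.004, -0.001, 1.0, -0.002]
contact_force: [-5.2, 1.0, 12.0]
gripper_width: 0.57
```

Emit:
move_arm:
  rows:
    - {"tx": 0, "ty": 0, "tz": 0.001, "ax": 0, "ay": 0, "az": 0, "jaw": 255}

```text
time: 6.0
tool_pos: [0.443, -0.1, 0.0029]
tool_rot: [0.003, -0.001, 1.0, -0.002]
contact_force: [-5.8, 2.4, 10.2]
gripper_width: 0.575
```

Emit:
move_arm:
  rows:
    - {"tx": 0, "ty": 0, "tz": 0.001, "ax": 0, "ay": 0, "az": 0, "jaw": 255}

```text
time: 6.1
tool_pos: [0.443, -0.1, 0.0029]
tool_rot: [0.003, -0.001, 1.0, -0.001]
contact_force: [-4.8, 1.3, 8.0]
gripper_width: 0.571
```

Emit:
move_arm:
  rows:
    - {"tx": 0, "ty": 0, "tz": 0, "ax": 0, "ay": 0, "az": 0, "jaw": 0}
    - {"tx": 0, "ty": 0, "tz": 0, "ax": 0, "ay": 0, "az": 0, "jaw": 0}
    - {"tx": 0, "ty": 0, "tz": 0, "ax": 0, "ay": 0, "az": 0, "jaw": 0}
    - {"tx": 0, "ty": 0, "tz": 0, "ax": 0, "ay": 0, "az": 0, "jaw": 0}
    - {"tx": 0, "ty": 0, "tz": -0.03, "ax": 0, "ay": 0, "az": 0, "jaw": 0}
    - {"tx": 0, "ty": 0, "tz": -0.045, "ax": 0, "ay": 0, "az": 0, "jaw": 0}
    - {"tx": 0, "ty": 0, "tz": -0.045, "ax": 0, "ay": 0, "az": 0, "jaw": 0}
    - {"tx": 0, "ty": 0, "tz": -0.045, "ax": 0, "ay": 0, "az": 0, "jaw": 0}

```text
time: 6.9
tool_pos: [0.4363, -0.0975, 0.164]
tool_rot: [-0.006, -0.001, 1.0, 0.002]
contact_force: [0.4, -0.7, -0.3]
gripper_width: 0.995
```

```bash
python3 - <<'E'
from m import *
f=grab('wrist','w5')
f=grab('scene','s2');
crop('s2',300,150,460,270,5)
E
```

```text
(no output)
```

View pics/w5.png

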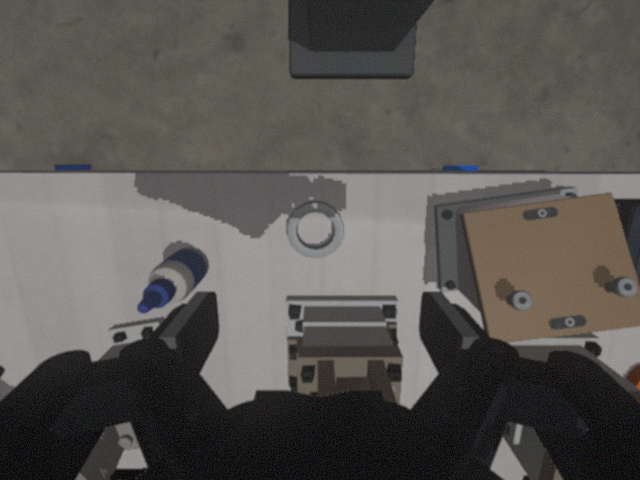

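View pics/s2_c300_150.png

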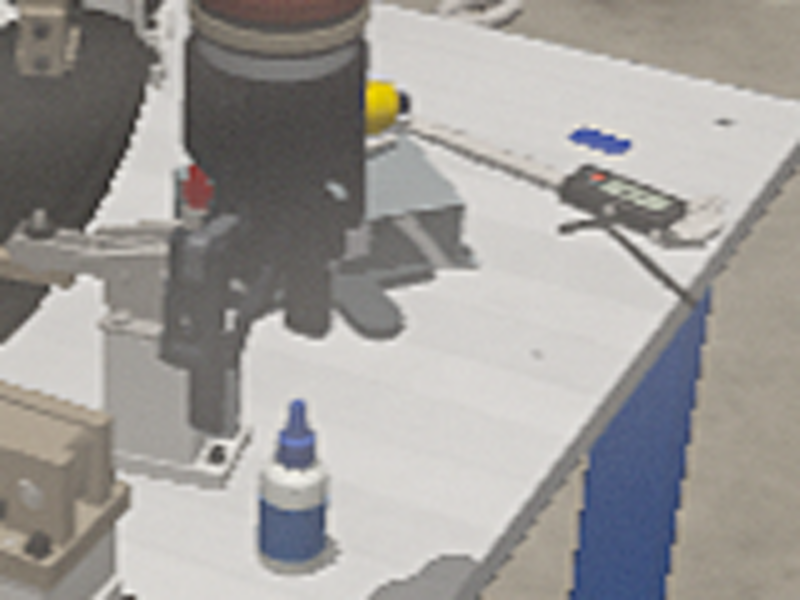

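Emit:
move_arm:
  rows:
    - {"tx": 0.005, "ty": -0.045, "tz": -0.01, "ax": 0, "ay": 0, "az": 0, "jaw": 0}
    - {"tx": 0.005, "ty": -0.045, "tz": -0.01, "ax": 0, "ay": 0, "az": 0, "jaw": 0}
    - {"tx": 0.002, "ty": -0.045, "tz": -0.01, "ax": 0, "ay": 0, "az": 0, "jaw": 0}
    - {"tx": 0, "ty": -0.045, "tz": 0, "ax": 0, "ay": 0, "az": 0, "jaw": 0}

```text
time: 7.4
tool_pos: [0.4308, -0.2802, 0.2022]
tool_rot: [0.003, -0.006, 1.0, -0.001]
contact_force: [0.7, 0.2, 0.0]
gripper_width: 1.0
```

```bash
cat >> m.py <<'E'
def Rtab(yaw):  # template yaw deg: tool y = template y, tool x=-template x
    return Ro.from_euler('z',yaw,degrees=True).as_matrix()@Rd
E
python3 - <<'E'
from m import *
plan(np.array([.48,-.395,.18]),Rtab(-44))
E
```

```text
n=6  t [-0.014  -0.0161  0.0038] a [0.   0.07 7.46] total t [-0.0475 -0.1154  0.0228] ang 44.7
```

Emit:
move_arm:
  rows:
    - {"tx": 0, "ty": -0.04, "tz": 0.0, "ax": 0, "ay": 0, "az": 0, "jaw": 0}
    - {"tx": 0, "ty": -0.04, "tz": 0.0, "ax": 0, "ay": 0, "az": 0, "jaw": 0}
    - {"tx": 0, "ty": 0, "tz": 0.005, "ax": 0, "ay": 0, "az": 7.5, "jaw": 0}
    - {"tx": 0, "ty": 0, "tz": 0.005, "ax": 0, "ay": 0, "az": 7.5, "jaw": 0}
    - {"tx": 0, "ty": 0, "tz": 0.005, "ax": 0, "ay": 0, "az": 7.5, "jaw": 0}
    - {"tx": 0, "ty": 0, "tz": 0.005, "ax": 0, "ay": 0, "az": 7.5, "jaw": 0}
    - {"tx": 0, "ty": 0, "tz": 0.005, "ax": 0, "ay": 0, "az": 7.5, "jaw": 0}
    - {"tx": 0, "ty": 0, "tz": 0, "ax": 0, "ay": 0, "az": 7.5, "jaw": 0}

```text
time: 8.2
tool_pos: [0.4281, -0.3694, 0.1678]
tool_rot: [-0.0, 0.396, 0.918, 0.002]
contact_force: [0.4, 1.6, -0.1]
gripper_width: 1.001
```

```bash
python3 - <<'E'
from m import *
plan(np.array([.48,-.395,.18]),Rtab(-44))
grab('wrist','w6')
E
```

```text
n=2  t [-0.0272  0.0098 -0.0061] a [ 0.08 -0.05 -1.3 ] total t [-0.0542  0.0202 -0.0122] ang 2.6
```

View pics/w6.png

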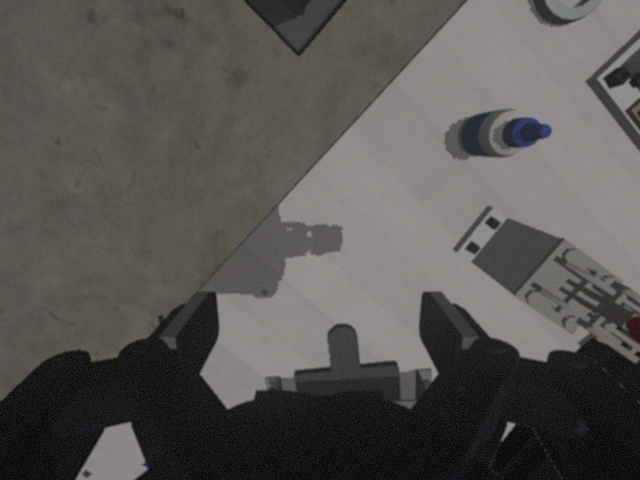

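```bash
python3 - <<'E'
from h import *
crop('w6',250,310,450,410,4)
E
```

```text
(no output)
```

View pics/w6_c250_310.png

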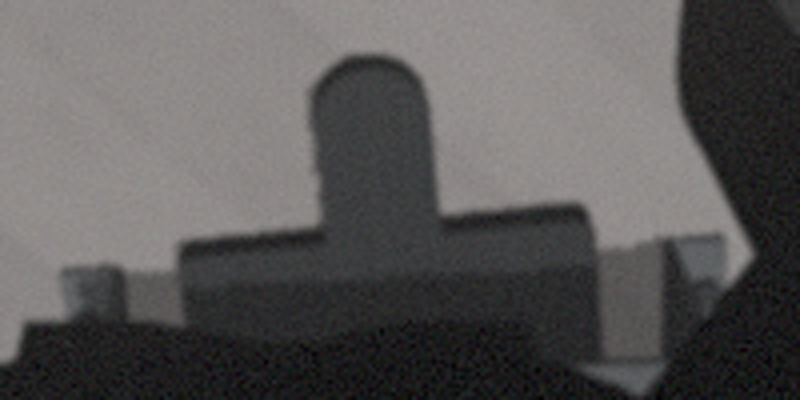

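```bash
python3 - <<'E'
from m import *
f=load('w6'); g=lambda x,y:onz(f,*cc(x,y,250,310,4),.008)
tip=g(368,70);l1,l2=g(316,110),g(325,228);r1,r2=g(424,110),g(438,212)
print(tip,np.linalg.norm(l1-r1))
a=g(185,255);b=g(580,220);e=b-a;print('front',a,b,np.linalg.norm(e),'yaw',np.rad2deg(np.arctan2(e[1],e[0]))) 
for p,q in((l1,l2),(r1,r2)):
    d=q-p;print(np.rad2deg(np.arctan2(d[1],d[0])))
E
```

```text
[ 0.52009308 -0.43258454  0.008     ] 0.027322132407507835
front [ 0.52320633 -0.50406208  0.008     ] [ 0.59065282 -0.42598591  0.008     ] 0.10317420978467656 yaw 49.17774705826411
-42.2959377415082
-38.034354816926516
```

```bash
python3 - <<'E'
from m import *
plan(np.array([.5355,-.4465,.08]),Rtab(-41))
E
```

```text
n=4  t [-0.0327  0.0051  0.022 ] a [ 0.04 -0.02 -1.45] total t [-0.1298  0.0253  0.0878] ang 5.8
```

Emit:
move_arm:
  rows:
    - {"tx": -0.0327, "ty": 0.0051, "tz": 0.022, "ax": 0, "ay": 0, "az": -1.45, "jaw": 0}
    - {"tx": -0.0327, "ty": 0.0051, "tz": 0.022, "ax": 0, "ay": 0, "az": -1.45, "jaw": 0}
    - {"tx": -0.0327, "ty": 0.0051, "tz": 0.022, "ax": 0, "ay": 0, "az": -1.45, "jaw": 0}
    - {"tx": -0.0327, "ty": 0.0051, "tz": 0.022, "ax": 0, "ay": 0, "az": -1.45, "jaw": 0}
    - {"tx": 0, "ty": 0, "tz": 0, "ax": 0, "ay": 0, "az": 0, "jaw": 0}

```text
time: 8.75
tool_pos: [0.5386, -0.4481, 0.0729]
tool_rot: [-0.001, 0.343, 0.939, 0.002]
contact_force: [-0.2, 0.5, -0.6]
gripper_width: 0.996
```

```bash
python3 - <<'E'
from m import *
plan(np.array([.5355,-.4465,.03]),Rtab(-41))
grab('wrist','w7')
grab('scene','s3');crop('s3',300,120,460,240,5)
E
```

```text
n=1  t [ 0.0033 -0.0009  0.0429] a [ 0.15 -0.18  0.87] total t [ 0.0033 -0.0009  0.0429] ang 0.9
```

View pics/w7.png

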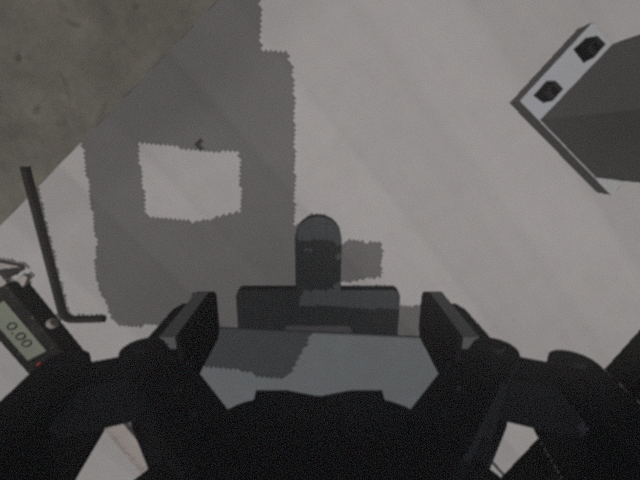

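View pics/s3_c300_120.png

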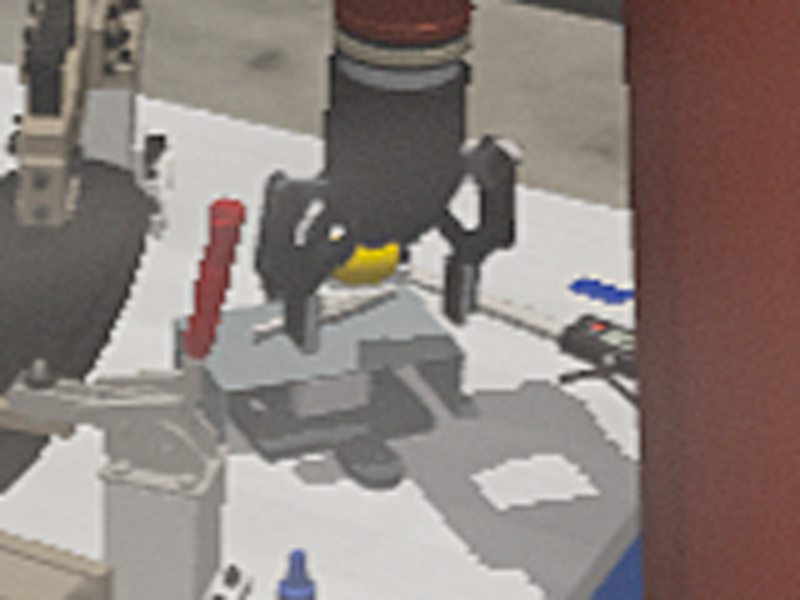

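```bash
python3 - <<'E'
from m import *
f=load('w7')
tip=onz(f,318,219,.008);a=onz(f,296,245,.008);b=onz(f,341,245,.008)
l=onz(f,238,291,.008);r=onz(f,398,292,.008);e=r-l
print(tip,np.linalg.norm(a-b),(a+b)/2,'yaw',np.rad2deg(np.arctan2(e[1],e[0]))-90,(l+r)/2,np.linalg.norm(e))
s1=onz(f,220,327,.046);s2=onz(f,422,337,.046);e=s2-s1;print('roof edge',s1,s2,np.rad2deg(np.arctan2(e[1],e[0]))-90)
E
```

```text
[ 0.52116907 -0.43374381  0.008     ] 0.02886682892440482 [ 0.53440247 -0.44448753  0.008     ] yaw -40.58640812138517 [ 0.5589716  -0.46556612  0.008     ] 0.10672390077157255
roof edge [ 0.52670199 -0.51047524  0.046     ] [ 0.60522085 -0.42745667  0.046     ] -43.40440777408392
```

Emit:
move_arm:
  rows:
    - {"tx": 0.003, "ty": 0.0, "tz": 0.035, "ax": 0.1, "ay": -0.2, "az": 0.5, "jaw": 0}
    - {"tx": 0.001, "ty": 0, "tz": 0.022, "ax": 0, "ay": 0, "az": 0, "jaw": 0}
    - {"tx": 0, "ty": 0, "tz": 0.004, "ax": 0, "ay": 0, "az": 0, "jaw": 0}

```text
time: 9.15
tool_pos: [0.5367, -0.4477, 0.0224]
tool_rot: [0.007, 0.347, 0.938, -0.003]
contact_force: [-0.5, 0.6, -0.4]
gripper_width: 1.0
```

```bash
python3 - <<'E'
from m import *
plan(np.array([.5355,-.4455,.0005]),Rtab(-40.7))
E
```

```text
n=1  t [0.0027 0.0009 0.0219] a [-0.06  0.9   0.12] total t [0.0027 0.0009 0.0219] ang 0.9
```

Emit:
move_arm:
  rows:
    - {"tx": 0.0027, "ty": 0.0009, "tz": 0.018, "ax": 0, "ay": 0.9, "az": 0.1, "jaw": 0}
    - {"tx": 0, "ty": 0, "tz": 0.002, "ax": 0, "ay": 0, "az": 0, "jaw": 0}
    - {"tx": 0, "ty": 0, "tz": 0, "ax": 0, "ay": 0, "az": 0, "jaw": 0}

```text
time: 9.45
tool_pos: [0.5358, -0.4462, 0.0055]
tool_rot: [0.002, 0.347, 0.938, -0.001]
contact_force: [0.2, 0.6, 0.9]
gripper_width: 1.001
```

```bash
python3 - <<'E'
from m import *
plan(np.array([.5355,-.4455,.0005]),Rtab(-40.7))
E
```

```text
n=1  t [0.0007 0.0003 0.005 ] a [-0.1   0.22  0.05] total t [0.0007 0.0003 0.005 ] ang 0.3
```

Emit:
move_arm:
  rows:
    - {"tx": 0.0007, "ty": 0.0003, "tz": 0.005, "ax": 0, "ay": 0.2, "az": 0, "jaw": 0}
    - {"tx": 0, "ty": 0, "tz": 0, "ax": 0, "ay": 0, "az": 0, "jaw": 255}
    - {"tx": 0, "ty": 0, "tz": 0, "ax": 0, "ay": 0, "az": 0, "jaw": 255}
    - {"tx": 0, "ty": 0, "tz": 0, "ax": 0, "ay": 0, "az": 0, "jaw": 255}
    - {"tx": 0, "ty": 0, "tz": 0, "ax": 0, "ay": 0, "az": 0, "jaw": 255}
    - {"tx": 0, "ty": 0, "tz": 0, "ax": 0, "ay": 0, "az": 0, "jaw": 255}
    - {"tx": 0, "ty": 0, "tz": 0, "ax": 0, "ay": 0, "az": 0, "jaw": 255}

```text
time: 10.15
tool_pos: [0.5371, -0.4472, 0.0042]
tool_rot: [0.002, 0.347, 0.938, -0.002]
contact_force: [-0.5, 0.6, -0.4]
gripper_width: 0.323
```

```bash
python3 - <<'E'
from m import *
plan(np.array([.5355,-.4455,.0005]),Rtab(-40.7))
grab('wrist','w8')
E
```

```text
n=1  t [0.0024 0.0003 0.0036] a [-0.14  0.33  0.08] total t [0.0024 0.0003 0.0036] ang 0.4
```

View pics/w8.png

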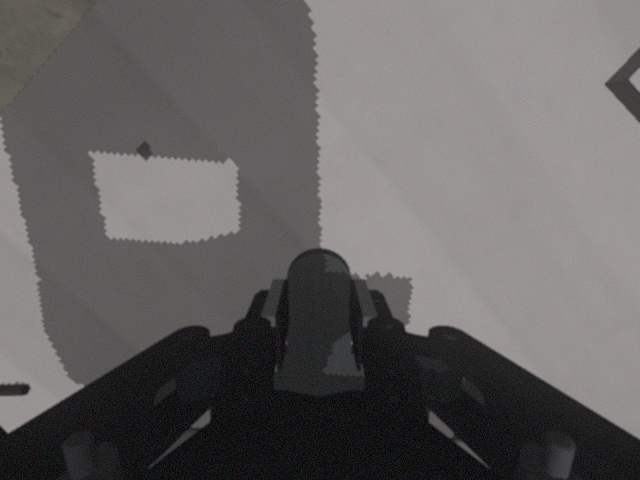

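Emit:
move_arm:
  rows:
    - {"tx": 0, "ty": 0, "tz": 0.0, "ax": 0, "ay": 0, "az": 0, "jaw": 120}
    - {"tx": 0.001, "ty": 0, "tz": 0.004, "ax": 0, "ay": 0, "az": 0, "jaw": 120}
    - {"tx": 0, "ty": 0, "tz": 0.002, "ax": 0, "ay": 0, "az": 0, "jaw": 120}

```text
time: 10.5
tool_pos: [0.5364, -0.4466, -0.0022]
tool_rot: [0.002, 0.347, 0.938, -0.002]
contact_force: [-1.6, 2.4, 8.1]
gripper_width: 0.525
```

Emit:
move_arm:
  rows:
    - {"tx": 0.0, "ty": 0, "tz": 0.002, "ax": 0, "ay": 0, "az": 0, "jaw": 120}
    - {"tx": 0, "ty": 0, "tz": 0.001, "ax": 0, "ay": 0, "az": 0, "jaw": 255}
    - {"tx": 0, "ty": 0, "tz": 0.0005, "ax": 0, "ay": 0, "az": 0, "jaw": 255}
    - {"tx": 0, "ty": 0, "tz": 0, "ax": 0, "ay": 0, "az": 0, "jaw": 255}

```text
time: 10.9
tool_pos: [0.5385, -0.4476, 0.0]
tool_rot: [0.004, 0.347, 0.938, -0.002]
contact_force: [-0.4, -0.9, -0.9]
gripper_width: 0.323
```

Emit:
move_arm:
  rows:
    - {"tx": 0.01, "ty": 0, "tz": 0, "ax": 0, "ay": 0, "az": 0, "jaw": 255}
    - {"tx": 0.02, "ty": 0, "tz": 0, "ax": 0, "ay": 0, "az": 0, "jaw": 255}
    - {"tx": 0.02, "ty": 0, "tz": 0, "ax": 0, "ay": 0, "az": 0, "jaw": 255}

```text
time: 11.2
tool_pos: [0.5022, -0.4169, 0.0]
tool_rot: [0.008, 0.347, 0.938, -0.004]
contact_force: [2.7, -3.0, 1.6]
gripper_width: 0.324
```

```bash
python3 - <<'E'
from m import *
plan(np.array([.537,-.4465,.0])+.155*np.array([-.757,.653,0]),Rtab(-40.7),tmax=.02)
grab('wrist','w9')
E
```

```text
n=6  t [ 0.0182  0.0001 -0.0002] a [-0.01  0.17  0.01] total t [ 0.1092  0.0006 -0.0019] ang 1.0
```

View pics/w9.png

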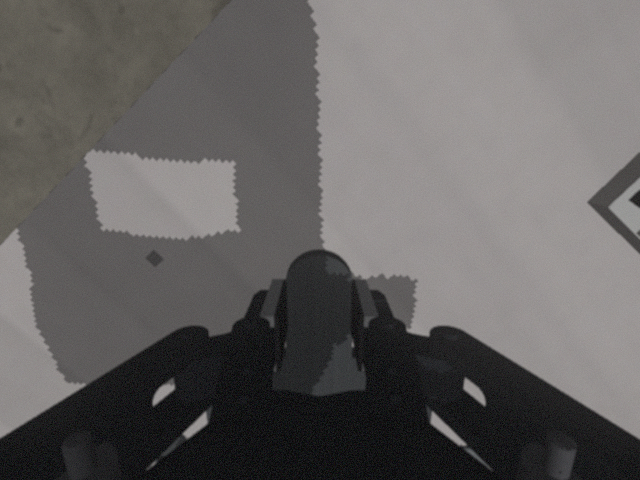

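Template comes along (tongue still centred at (320,300)); continue.

Emit:
move_arm:
  rows:
    - {"tx": 0.0182, "ty": 0, "tz": 0, "ax": 0, "ay": 0.2, "az": 0, "jaw": 255}
    - {"tx": 0.0182, "ty": 0, "tz": 0, "ax": 0, "ay": 0.2, "az": 0, "jaw": 255}
    - {"tx": 0.0182, "ty": 0, "tz": 0, "ax": 0, "ay": 0.2, "az": 0, "jaw": 255}

```text
time: 11.55
tool_pos: [0.4586, -0.3798, 0.0]
tool_rot: [0.005, 0.347, 0.938, -0.003]
contact_force: [1.7, -1.4, 2.5]
gripper_width: 0.33
```

```bash
python3 - <<'E'
from m import *
plan(np.array([.537,-.4465,.0])+.155*np.array([-.757,.653,0]),Rtab(-40.7),tmax=.02)
E
```

```text
n=3  t [ 0.0173  0.0003 -0.0001] a [-0.03  0.21  0.01] total t [ 0.052   0.0008 -0.0006] ang 0.6
```

Emit:
move_arm:
  rows:
    - {"tx": 0.0175, "ty": 0, "tz": 0, "ax": 0, "ay": 0.2, "az": 0, "jaw": 255}
    - {"tx": 0.0175, "ty": 0, "tz": 0, "ax": 0, "ay": 0.2, "az": 0, "jaw": 255}
    - {"tx": 0.0175, "ty": 0, "tz": 0, "ax": 0, "ay": 0.2, "az": 0, "jaw": 255}
    - {"tx": 0, "ty": 0, "tz": 0, "ax": 0, "ay": 0, "az": 0, "jaw": 255}

```text
time: 11.95
tool_pos: [0.4166, -0.3438, -0.0]
tool_rot: [0.002, 0.348, 0.938, -0.002]
contact_force: [-3.0, 2.8, 3.8]
gripper_width: 0.326
```

```bash
python3 - <<'E'
from m import *
plan(np.array([.537,-.4465,.0])+.155*np.array([-.757,.653,0]),Rtab(-40.7),tmax=.02)
grab('side','sd1'); grab('scene','s4')
crop('s4',300,150,460,270,5)
E
```

```text
n=1  t [-0.0033  0.0009 -0.    ] a [-0.1   0.34 -0.02] total t [-0.0033  0.0009 -0.    ] ang 0.4
```

View pics/s4_c300_150.png

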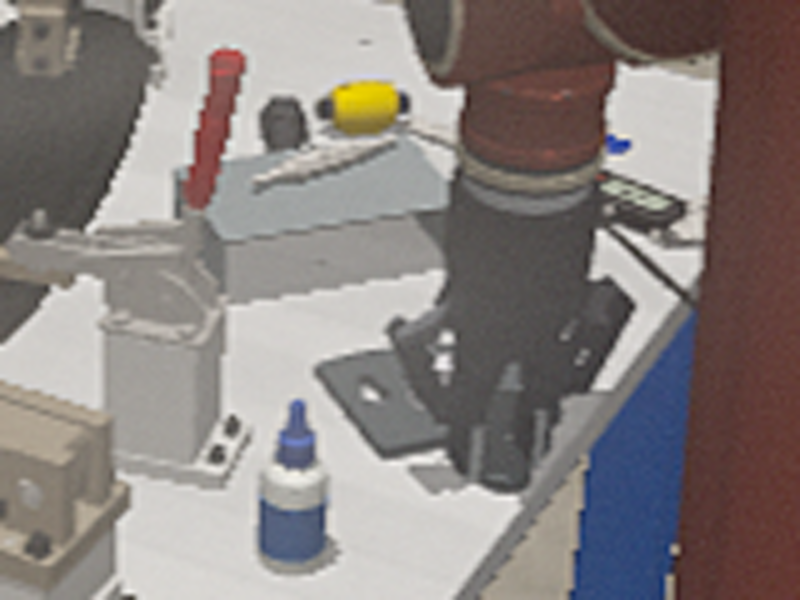

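Emit:
move_arm:
  rows:
    - {"tx": 0, "ty": 0, "tz": 0, "ax": 0, "ay": 0, "az": 0, "jaw": 0}
    - {"tx": 0, "ty": 0, "tz": 0, "ax": 0, "ay": 0, "az": 0, "jaw": 0}
    - {"tx": 0, "ty": 0, "tz": 0, "ax": 0, "ay": 0, "az": 0, "jaw": 0}
    - {"tx": 0, "ty": 0, "tz": 0, "ax": 0, "ay": 0, "az": 0, "jaw": 0}
    - {"tx": 0, "ty": 0, "tz": -0.03, "ax": 0, "ay": 0, "az": 0, "jaw": 0}
    - {"tx": 0, "ty": 0, "tz": -0.045, "ax": 0, "ay": 0, "az": 0, "jaw": 0}
    - {"tx": 0, "ty": 0, "tz": -0.045, "ax": 0, "ay": 0, "az": 0, "jaw": 0}
    - {"tx": -0.02, "ty": 0, "tz": -0.04, "ax": 0, "ay": 0, "az": 0, "jaw": 0}
    - {"tx": 0, "ty": 0, "tz": 0, "ax": 0, "ay": 0, "az": 0, "jaw": 0}

```text
time: 12.95
tool_pos: [0.4306, -0.3551, 0.1605]
tool_rot: [-0.003, 0.348, 0.938, 0.001]
contact_force: [1.0, 0.2, 0.6]
gripper_width: 0.997
```

```bash
python3 - <<'E'
from m import *
grab('wrist','w10')
print(manip.state()['joint_pos'])
E
```

```text
[-8.22466735e-01 -4.67188531e-02  1.83908620e+00 -9.55418382e-04
  1.36135003e+00 -1.68263074e+00]
```

View pics/w10.png

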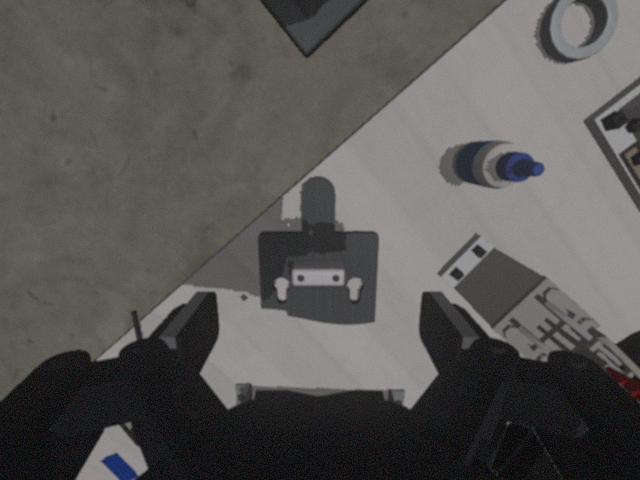

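```bash
python3 - <<'E'
from h import *
crop('w9',260,240,380,340,6)
crop('w10',240,160,400,340,3.3)
E
```

```text
(no output)
```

View pics/w9_c260_240.png

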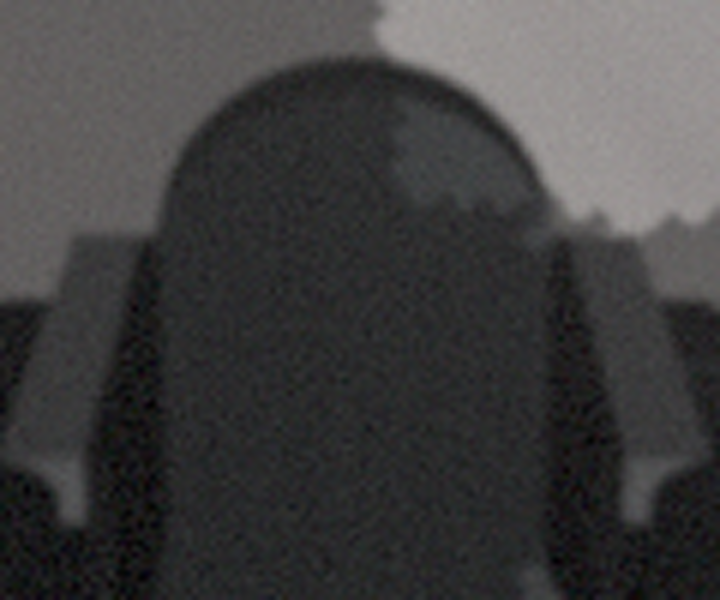

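View pics/w10_c240_160.png

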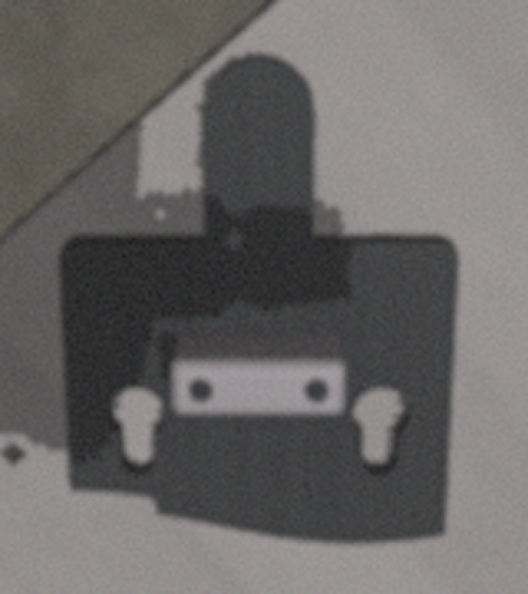

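```bash
python3 - <<'E'
from m import *
f=load('w9'); 
# TCP at w9 time
tp=np.array([.5022,-.4169,0.]);q=[0.008,0.347,0.938,-0.004];Rm=Ro.from_quat([q[1],q[2],q[3],q[0]]).as_matrix()
for u in (163,548):
    X=onz(f,*cc(u,300,260,240,6),.008);print('tongue side tool',(Rm.T@(X-tp)*1e3).round(1))
X=onz(f,*cc(355,65,260,240,6),.008);print('tip tool',(Rm.T@(X-tp)*1e3).round(1))
f=load('w10')
c=[onz(f,*cc(*p,240,160,3.3),.034) for p in((173,362),(345,362),(345,414),(173,414))]
print('bar',np.mean(c,0),np.linalg.norm(c[0]-c[1]),np.linalg.norm(c[1]-c[2]))
e=c[1]-c[0]+c[2]-c[3];print('yaw bar',np.rad2deg(np.arctan2(e[1],e[0]))-90)
h=[onz(f,*cc(*p,240,160,3.3),.008) for p in((137,410),(378,410))];e=h[1]-h[0];print('holes',h,np.linalg.norm(e),np.rad2deg(np.arctan2(e[1],e[0]))-90)
y=np.deg2rad(-40.7);print('bar from holes',np.mean(h,0)-.018*np.array([np.cos(y),np.sin(y),0]))
print('tip',onz(f,*cc(259,56,240,160,3.3),.008))
E
```

```text
tongue side tool [  7.5 -13.8  -8.1]
tongue side tool [ 7.5 13.9 -8.2]
tip tool [25.3  0.  -8.5]
bar [ 0.46152078 -0.38228671  0.034     ] 0.04419661844293768 0.014405098831715842
yaw bar -40.70846568001983
holes [array([ 0.45178916, -0.41987651,  0.008     ]), array([ 0.4966139, -0.3677782,  0.008    ])] 0.06872765350402649 -40.708294869844806
bar from holes [ 0.46055511 -0.38208958  0.008     ]
tip [ 0.39891773 -0.32842855  0.008     ]
```

```bash
python3 - <<'E'
from m import *
plan(np.array([.461,-.382,.06]),Rtab(-40.7))
E
```

```text
n=3  t [-0.0146 -0.0003  0.0322] a [ 0.01 -0.23 -0.  ] total t [-0.0443 -0.0009  0.0965] ang 0.7
```

Emit:
move_arm:
  rows:
    - {"tx": -0.0146, "ty": -0.0003, "tz": 0.032, "ax": 0, "ay": -0.2, "az": 0, "jaw": 0}
    - {"tx": -0.0146, "ty": -0.0003, "tz": 0.032, "ax": 0, "ay": -0.2, "az": 0, "jaw": 0}
    - {"tx": -0.0146, "ty": -0.0003, "tz": 0.032, "ax": 0, "ay": -0.2, "az": 0, "jaw": 0}
    - {"tx": 0, "ty": 0, "tz": 0, "ax": 0, "ay": 0, "az": 0, "jaw": 0}

```text
time: 13.4
tool_pos: [0.4605, -0.3813, 0.0549]
tool_rot: [-0.002, 0.348, 0.938, 0.001]
contact_force: [-1.3, 0.7, -0.4]
gripper_width: 1.0
```

```bash
python3 - <<'E'
from m import *
plan(np.array([.461,-.382,.0125]),Rtab(-40.7))
grab('wrist','w11')
E
```

```text
n=1  t [-0.001  -0.0003  0.0424] a [ 0.04 -0.23  0.  ] total t [-0.001  -0.0003  0.0424] ang 0.2
```

View pics/w11.png

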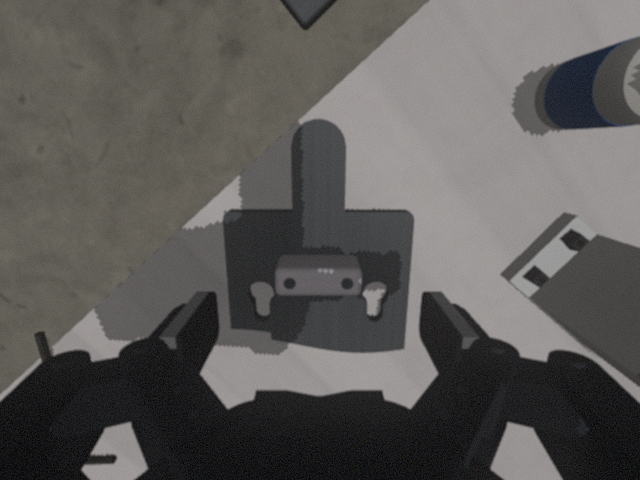

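```bash
python3 - <<'E'
from m import *
f=load('w11'); crop('w11',210,190,430,360,3.5)
X=onz(f,318.5,282,.034);print(X)
for p in((275,268),(362,268),(362,297),(275,297)): print(onz(f,*p,.034))
E
```

```text
[ 0.46150274 -0.38220434  0.034     ]
[ 0.44099739 -0.39413152  0.034     ]
[ 0.47024148 -0.36014858  0.034     ]
[ 0.48295229 -0.37034918  0.034     ]
[ 0.45297965 -0.40517352  0.034     ]
```

View pics/w11_c210_190.png

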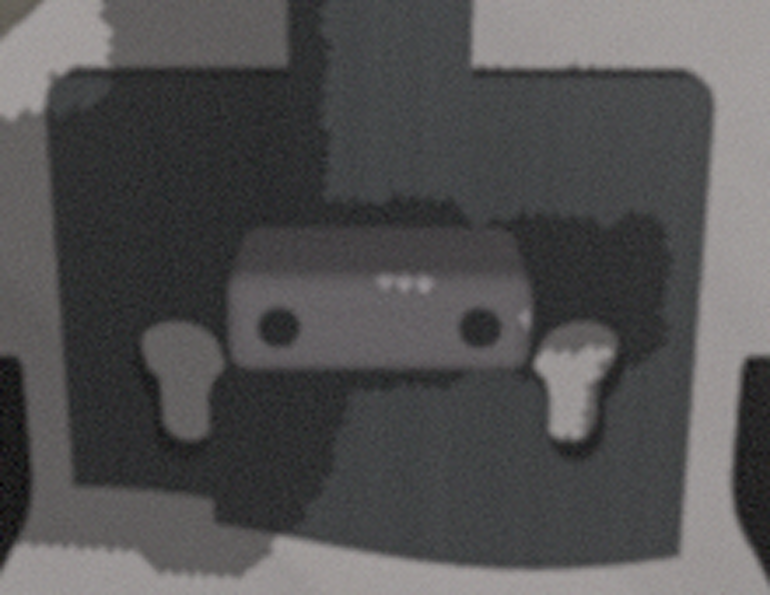

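Emit:
move_arm:
  rows:
    - {"tx": 0, "ty": -0.0003, "tz": 0.02, "ax": 0, "ay": -0.2, "az": 0, "jaw": 0}
    - {"tx": 0, "ty": 0, "tz": 0.012, "ax": 0, "ay": 0, "az": 0, "jaw": 0}
    - {"tx": 0, "ty": 0, "tz": 0, "ax": 0, "ay": 0, "az": 0, "jaw": 0}

```text
time: 13.75
tool_pos: [0.461, -0.3821, 0.0268]
tool_rot: [0.002, 0.348, 0.938, -0.001]
contact_force: [0.4, -0.3, 0.5]
gripper_width: 0.999
```

Emit:
move_arm:
  rows:
    - {"tx": 0, "ty": 0, "tz": 0.012, "ax": 0, "ay": 0, "az": 0, "jaw": 0}
    - {"tx": 0, "ty": 0, "tz": 0.004, "ax": 0, "ay": 0, "az": 0, "jaw": 0}
    - {"tx": 0, "ty": 0, "tz": 0.0, "ax": 0, "ay": 0, "az": 0, "jaw": 0}

```text
time: 14.05
tool_pos: [0.4621, -0.3832, 0.0129]
tool_rot: [0.004, 0.348, 0.938, -0.002]
contact_force: [0.7, 0.7, 0.2]
gripper_width: 0.999
```

```bash
python3 - <<'E'
from m import *
plan(np.array([.4615,-.3822,.0125]),Rtab(-40.7))
E
```

```text
n=1  t [0.0011 0.0003 0.0004] a [-0.02  0.48  0.03] total t [0.0011 0.0003 0.0004] ang 0.5
```

Emit:
move_arm:
  rows:
    - {"tx": 0.0012, "ty": 0.0003, "tz": 0.001, "ax": 0, "ay": 0.5, "az": 0, "jaw": 0}
    - {"tx": 0, "ty": 0, "tz": 0, "ax": 0, "ay": 0.1, "az": 0, "jaw": 0}
    - {"tx": 0, "ty": 0, "tz": 0, "ax": 0, "ay": 0, "az": 0, "jaw": 255}
    - {"tx": 0, "ty": 0, "tz": 0, "ax": 0, "ay": 0, "az": 0, "jaw": 255}
    - {"tx": 0, "ty": 0, "tz": 0, "ax": 0, "ay": 0, "az": 0, "jaw": 255}
    - {"tx": 0, "ty": 0, "tz": 0, "ax": 0, "ay": 0, "az": 0, "jaw": 255}
    - {"tx": 0, "ty": 0, "tz": 0, "ax": 0, "ay": 0, "az": 0, "jaw": 255}

```text
time: 14.75
tool_pos: [0.4624, -0.3833, 0.0142]
tool_rot: [-0.0, 0.347, 0.938, -0.001]
contact_force: [-0.8, 0.5, 0.1]
gripper_width: 0.519
```

```bash
python3 - <<'E'
from m import *
plan(np.array([.4615,-.3822,.0125]),Rtab(-40.7))
print(manip.state()['tool_pos'],manip.state()['joint_pos'])
grab('wrist','w12')
E
```

```text
n=1  t [0.0014 0.0003 0.0017] a [-0.06  0.02  0.04] total t [0.0014 0.0003 0.0017] ang 0.1
[ 0.46235497 -0.38331587  0.01416751] [-8.15621887e-01  2.23405601e-01  1.81459107e+00 -1.06622620e-03
  1.10319781e+00 -1.67622647e+00]
```

View pics/w12.png

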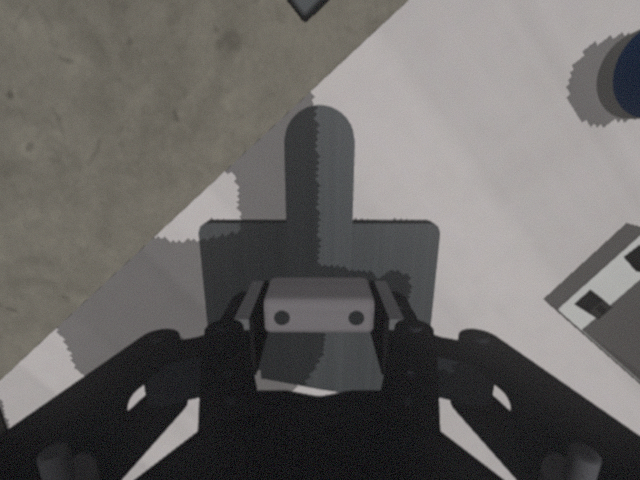

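```bash
python3 - <<'E'
from m import *
crop('w12',190,90,450,340,2.3)
f=load('w12');tp=np.array([ 0.46235497,-0.38331587,0.01416751]);Rm=R()
T=lambda u,v,z:(Rm.T@(onz(f,u,v,z)-tp)*1e3).round(1)
print('bar',T(266,299,.034),T(374,299,.034),T(262,332,.034),T(376,332,.034))
print('tip',T(320,107,.008),'front',T(210,223,.008),T(430,223,.008))
E
```

```text
bar [  8.6 -20.9 -19.8] [  8.7  22.  -19.9] [ -6.1 -23.2 -19.8] [ -6.1  23.5 -19.9]
tip [82.7  0.6  6.1] front [ 33.6 -49.1   6.2] [33.6 50.3  6.1]
```

View pics/w12_c190_90.png

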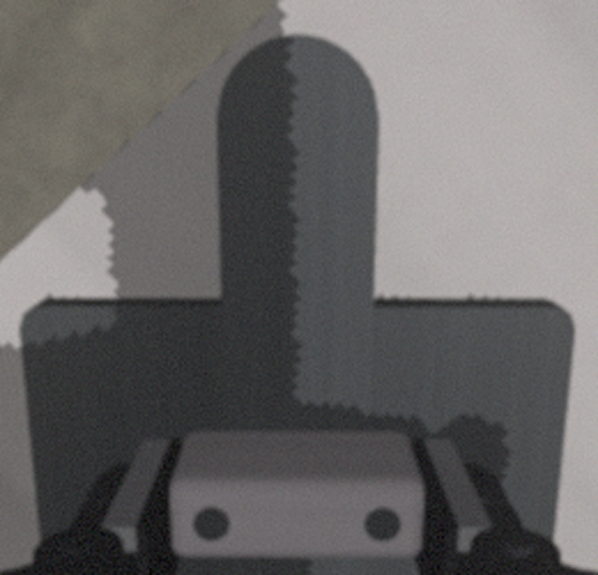

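Emit:
move_arm:
  rows:
    - {"tx": 0, "ty": 0, "tz": -0.01, "ax": 0, "ay": 0, "az": 0, "jaw": 255}
    - {"tx": 0, "ty": 0, "tz": -0.03, "ax": 0, "ay": 0, "az": 0, "jaw": 255}
    - {"tx": 0, "ty": 0, "tz": -0.04, "ax": 0, "ay": 0, "az": 0, "jaw": 255}
    - {"tx": 0, "ty": 0, "tz": -0.04, "ax": 0, "ay": 0, "az": 0, "jaw": 255}
    - {"tx": 0.01, "ty": 0, "tz": -0.04, "ax": 0, "ay": 0, "az": 0, "jaw": 255}
    - {"tx": 0.01, "ty": 0, "tz": -0.03, "ax": 0, "ay": 0, "az": 0, "jaw": 255}

```text
time: 15.4
tool_pos: [0.4416, -0.364, 0.1993]
tool_rot: [-0.012, 0.347, 0.938, 0.006]
contact_force: [1.0, -1.2, -3.2]
gripper_width: 0.522
```

```bash
python3 - <<'E'
from m import *
grab('wrist','w13')
plan(np.array([.43,-.12,.22]),Rtab(-5),tmax=.035)
E
```

```text
n=8  t [ 0.0147  0.0275 -0.0016] a [ 0.05 -0.13 -4.46] total t [ 0.1695  0.1777 -0.0112] ang 35.7
```

View pics/w13.png

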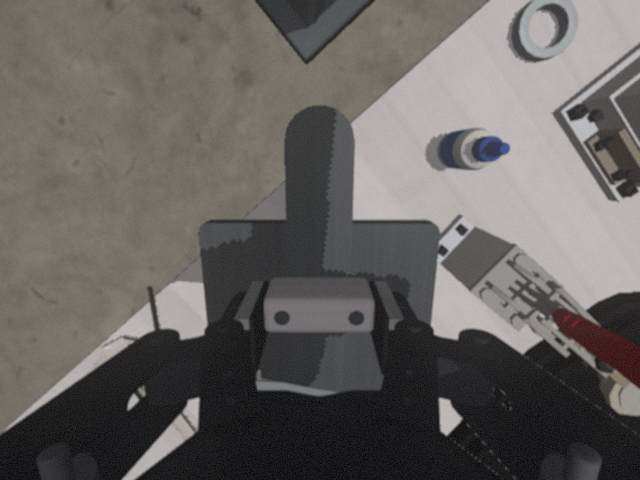

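Emit:
move_arm:
  rows:
    - {"tx": 0.023, "ty": -0.015, "tz": -0.005, "ax": 0, "ay": 0, "az": 0, "jaw": 255}
    - {"tx": 0.0147, "ty": 0.025, "tz": -0.002, "ax": 0, "ay": 0, "az": -4.5, "jaw": 255}
    - {"tx": 0.0147, "ty": 0.0275, "tz": -0.0016, "ax": 0, "ay": 0, "az": -4.5, "jaw": 255}
    - {"tx": 0.0147, "ty": 0.0275, "tz": -0.0016, "ax": 0, "ay": 0, "az": -4.5, "jaw": 255}
    - {"tx": 0.0147, "ty": 0.0275, "tz": -0.0016, "ax": 0, "ay": 0, "az": -4.5, "jaw": 255}

```text
time: 15.95
tool_pos: [0.4236, -0.2386, 0.2172]
tool_rot: [-0.008, 0.194, 0.981, 0.005]
contact_force: [0.7, 0.1, -4.5]
gripper_width: 0.522
```

```bash
python3 - <<'E'
from m import *
plan(np.array([.40,-.06,.23]),Rtab(0),tmax=.035)
print(manip.state()['joint_pos'])
E
```

```text
n=6  t [ 0.0106  0.0283 -0.0019] a [ 0.1  -0.16 -3.73] total t [ 0.09    0.1562 -0.01  ] ang 22.4
[-6.66915008e-01 -2.66372089e-01  1.93143612e+00  1.38646347e-03
  1.49628611e+00 -1.84765565e+00]
```

Emit:
move_arm:
  rows:
    - {"tx": 0.0106, "ty": 0.0283, "tz": -0.002, "ax": 0.1, "ay": -0.16, "az": -3.7, "jaw": 255}
    - {"tx": 0.0106, "ty": 0.0283, "tz": -0.002, "ax": 0.1, "ay": -0.16, "az": -3.7, "jaw": 255}
    - {"tx": 0.0106, "ty": 0.0283, "tz": -0.002, "ax": 0.1, "ay": -0.16, "az": -3.7, "jaw": 255}
    - {"tx": 0.0106, "ty": 0.0283, "tz": -0.002, "ax": 0.1, "ay": -0.16, "az": -3.7, "jaw": 255}
    - {"tx": 0.0106, "ty": 0.0283, "tz": -0.002, "ax": 0.1, "ay": -0.16, "az": -3.7, "jaw": 255}
    - {"tx": 0.0106, "ty": 0.0283, "tz": -0.002, "ax": 0.1, "ay": -0.16, "az": -3.7, "jaw": 255}

```text
time: 16.55
tool_pos: [0.3943, -0.0508, 0.2227]
tool_rot: [-0.005, -0.007, 1.0, 0.003]
contact_force: [0.8, 0.3, -2.5]
gripper_width: 0.518
```

```bash
python3 - <<'E'
from m import *
plan(sl(-.0172,0,.07),Rring,tmax=.035,amax=6)
print(sl(-.0172,0,.07),manip.state()['joint_pos'])
E
```

```text
n=5  t [-0.005   0.0236  0.0181] a [-0.22 -5.11 -1.39] total t [-0.0344  0.1201  0.0838] ang 26.5
[0.42630141 0.07030831 0.13939663] [-0.31820265 -0.52802997  2.11271475  0.00317879  1.56871669 -1.90203161]
```

Emit:
move_arm:
  rows:
    - {"tx": 0, "ty": 0.035, "tz": 0, "ax": -0.2, "ay": -5.1, "az": -1.4, "jaw": 255}
    - {"tx": 0, "ty": 0.035, "tz": 0, "ax": -0.2, "ay": -5.1, "az": -1.4, "jaw": 255}
    - {"tx": 0, "ty": 0.035, "tz": 0, "ax": -0.2, "ay": -5.1, "az": -1.4, "jaw": 255}
    - {"tx": 0, "ty": 0.01, "tz": 0, "ax": -0.2, "ay": -5.1, "az": -1.4, "jaw": 255}
    - {"tx": 0, "ty": 0, "tz": 0, "ax": -0.2, "ay": -5.1, "az": -1.4, "jaw": 255}
    - {"tx": 0, "ty": 0, "tz": 0, "ax": 0, "ay": 0, "az": 0, "jaw": 255}

```text
time: 17.15
tool_pos: [0.3835, 0.0727, 0.2138]
tool_rot: [0.216, -0.072, 0.974, 0.018]
contact_force: [-0.5, -1.2, -4.1]
gripper_width: 0.521
```

```bash
python3 - <<'E'
from m import *
plan(sl(-.0172,0,.05),Rring,tmax=.035,amax=6)
print(manip.state()['joint_pos'])
E
```

```text
n=4  t [-0.0016 -0.0022  0.0263] a [0.12 0.01 0.16] total t [-0.0065 -0.0091  0.1052] ang 0.8
[-0.07478254 -0.98638411  2.41162618  0.10045827  1.29040968 -1.79980695]
```

Emit:
move_arm:
  rows:
    - {"tx": -0.0016, "ty": -0.0022, "tz": 0.026, "ax": 0.1, "ay": 0, "az": 0.15, "jaw": 255}
    - {"tx": -0.0016, "ty": -0.0022, "tz": 0.026, "ax": 0.1, "ay": 0, "az": 0.15, "jaw": 255}
    - {"tx": -0.0016, "ty": -0.0022, "tz": 0.026, "ax": 0.1, "ay": 0, "az": 0.15, "jaw": 255}
    - {"tx": 0, "ty": -0.0022, "tz": 0.01, "ax": 0.1, "ay": 0, "az": 0.15, "jaw": 255}
    - {"tx": 0, "ty": 0, "tz": 0, "ax": 0, "ay": 0, "az": 0, "jaw": 255}

```text
time: 17.65
tool_pos: [0.4252, 0.0688, 0.13]
tool_rot: [0.21, -0.063, 0.976, 0.015]
contact_force: [-0.7, -0.5, -4.4]
gripper_width: 0.517
```

```bash
python3 - <<'E'
from m import *
plan(sl(-.0172,0,.045),Rring,tmax=.035,amax=6)
grab('wrist','w14');grab('scene','s5');crop('s5',240,230,400,350,5)
E
```

```text
n=1  t [-0.0053  0.0014  0.017 ] a [ 0.01 -0.74 -0.27] total t [-0.0053  0.0014  0.017 ] ang 0.8
```

View pics/w14.png

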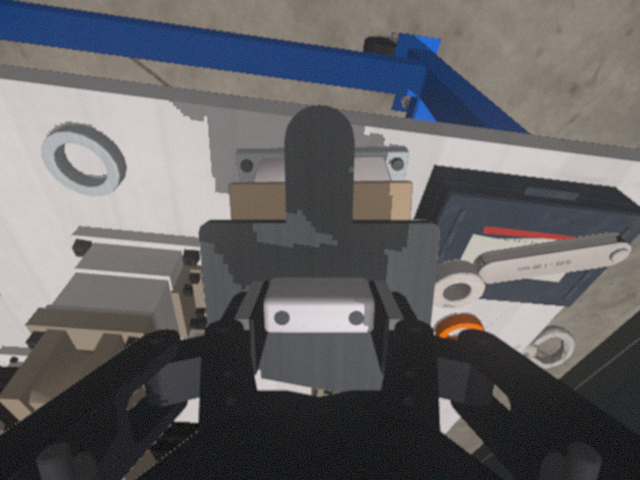

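View pics/s5_c240_230.png

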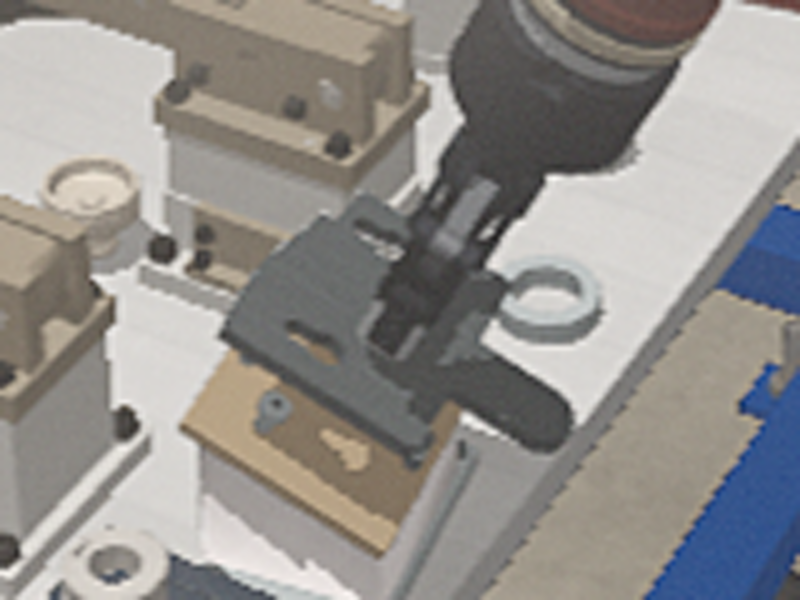

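Emit:
move_arm:
  rows:
    - {"tx": -0.0053, "ty": 0.0014, "tz": 0.017, "ax": 0, "ay": -0.7, "az": -0.3, "jaw": 255}
    - {"tx": 0, "ty": 0, "tz": 0.0, "ax": 0, "ay": 0, "az": 0, "jaw": 255}

```text
time: 17.95
tool_pos: [0.4386, 0.0716, 0.1206]
tool_rot: [0.218, -0.066, 0.974, 0.014]
contact_force: [-0.8, -0.0, -5.9]
gripper_width: 0.521
```

```bash
python3 - <<'E'
from m import *
plan(sl(-.0172,0,.036),Rring,tmax=.035,amax=6)
E
```

```text
n=1  t [0.0034 0.0003 0.0117] a [-0.04  0.29  0.03] total t [0.0034 0.0003 0.0117] ang 0.3
```

Emit:
move_arm:
  rows:
    - {"tx": 0.0034, "ty": 0.0003, "tz": 0.011, "ax": 0, "ay": 0.3, "az": 0, "jaw": 255}
    - {"tx": 0, "ty": 0, "tz": 0.0, "ax": 0, "ay": 0, "az": 0, "jaw": 255}

```text
time: 18.15
tool_pos: [0.4412, 0.072, 0.1118]
tool_rot: [0.217, -0.066, 0.974, 0.014]
contact_force: [0.3, -0.4, -4.0]
gripper_width: 0.518
```

```bash
python3 - <<'E'
from m import *
plan(sl(-.0172,0,.032),Rring,tmax=.035,amax=6)
grab('side','sd2');crop('sd2',290,220,410,330,5.4);grab('scene','s6');crop('s6',260,250,360,330,7)
E
```

```text
n=1  t [0.0019 0.0003 0.0067] a [-0.07  0.1   0.03] total t [0.0019 0.0003 0.0067] ang 0.1
```

View pics/sd2_c290_220.png

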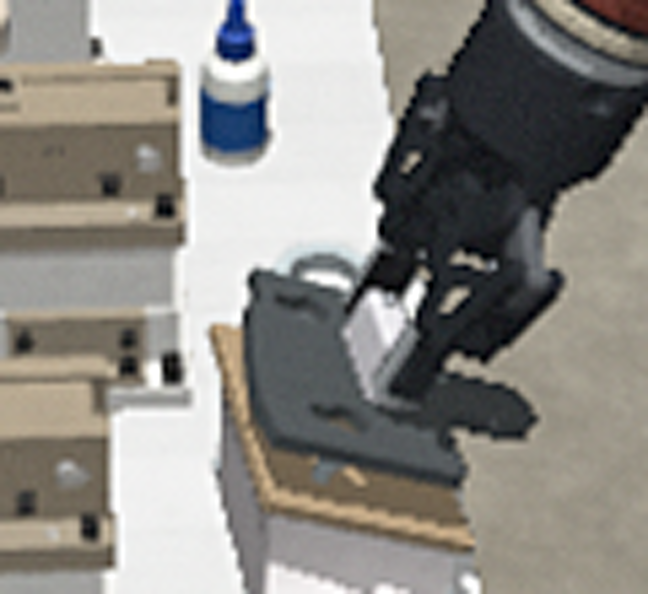

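View pics/s6_c260_250.png

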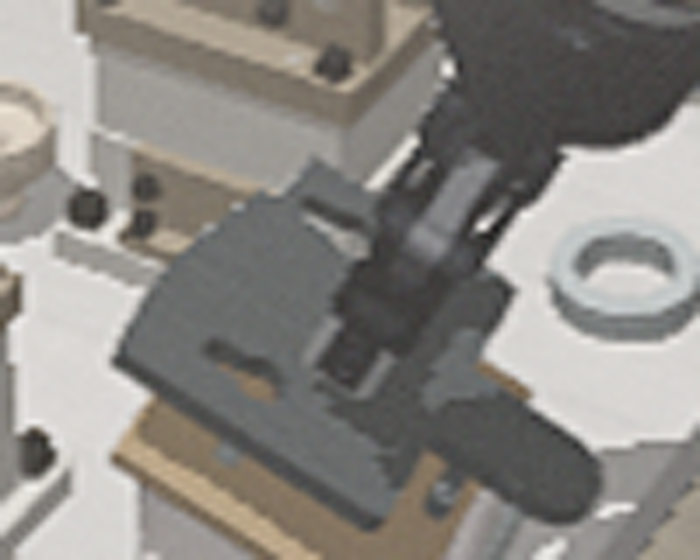

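Emit:
move_arm:
  rows:
    - {"tx": 0.0019, "ty": 0.0003, "tz": 0.006, "ax": 0, "ay": 0.1, "az": 0, "jaw": 255}
    - {"tx": 0, "ty": 0, "tz": 0.001, "ax": 0, "ay": 0, "az": 0, "jaw": 255}

```text
time: 18.45
tool_pos: [0.4451, 0.0722, 0.1095]
tool_rot: [0.221, -0.066, 0.973, 0.013]
contact_force: [0.5, -0.8, -4.9]
gripper_width: 0.522
```

```bash
python3 - <<'E'
from m import *
plan(sl(-.0172,0,.0285),Rring,tmax=.035,amax=6)
E
```

```text
n=1  t [0.0045 0.0006 0.0063] a [-0.17  0.53  0.05] total t [0.0045 0.0006 0.0063] ang 0.6
```

Emit:
move_arm:
  rows:
    - {"tx": 0.0045, "ty": 0.0006, "tz": 0.0065, "ax": -0.15, "ay": 0.5, "az": 0, "jaw": 255}

```text
time: 18.55
tool_pos: [0.4449, 0.0726, 0.1032]
tool_rot: [0.218, -0.066, 0.974, 0.014]
contact_force: [-2.0, -1.8, 0.7]
gripper_width: 0.524
```

```bash
python3 - <<'E'
from m import *
plan(sl(-.0172,0,.0285),Rring,tmax=.035,amax=6)
E
```

```text
n=1  t [0.0017 0.0002 0.0008] a [-0.04  0.21  0.06] total t [0.0017 0.0002 0.0008] ang 0.2
```

Emit:
move_arm:
  rows:
    - {"tx": 0.002, "ty": 0.0003, "tz": 0.0, "ax": 0, "ay": 0.2, "az": 0, "jaw": 255}
    - {"tx": 0.0, "ty": 0.0, "tz": 0.001, "ax": 0, "ay": 0, "az": 0, "jaw": 255}

```text
time: 18.75
tool_pos: [0.4426, 0.0727, 0.1001]
tool_rot: [0.215, -0.066, 0.974, 0.014]
contact_force: [-0.6, 0.6, -4.8]
gripper_width: 0.522
```

```bash
python3 - <<'E'
from m import *
plan(sl(-.0172,0,.0265),Rring,tmax=.035,amax=6)
E
```

```text
n=1  t [-0.0017 -0.0002  0.0009] a [-0.02 -0.15  0.05] total t [-0.0017 -0.0002  0.0009] ang 0.2
```

Emit:
move_arm:
  rows:
    - {"tx": -0.0012, "ty": 0.0, "tz": 0.002, "ax": 0, "ay": -0.1, "az": 0, "jaw": 255}

```text
time: 18.85
tool_pos: [0.4444, 0.073, 0.0985]
tool_rot: [0.215, -0.066, 0.974, 0.014]
contact_force: [-0.0, 0.0, -4.3]
gripper_width: 0.519
```

Emit:
move_arm:
  rows:
    - {"tx": 0, "ty": 0.0, "tz": 0.002, "ax": 0, "ay": 0, "az": 0, "jaw": 255}

```text
time: 18.95
tool_pos: [0.4453, 0.0731, 0.0966]
tool_rot: [0.216, -0.066, 0.974, 0.014]
contact_force: [0.3, -0.2, -3.5]
gripper_width: 0.523
```

```bash
python3 - <<'E'
from m import *
plan(sl(-.0172,0,.0142),Rring,tmax=.035,amax=6)
E
```

```text
n=1  t [-0.0007 -0.0002  0.0089] a [-0.02 -0.05  0.05] total t [-0.0007 -0.0002  0.0089] ang 0.1
```

Emit:
move_arm:
  rows:
    - {"tx": -0.0005, "ty": 0.0, "tz": 0.003, "ax": 0, "ay": 0, "az": 0, "jaw": 255}
    - {"tx": 0, "ty": 0.0, "tz": 0.003, "ax": 0, "ay": 0, "az": 0, "jaw": 255}

```text
time: 19.15
tool_pos: [0.4486, 0.0736, 0.0911]
tool_rot: [0.216, -0.066, 0.974, 0.014]
contact_force: [0.9, -0.5, -3.5]
gripper_width: 0.519
```

```bash
python3 - <<'E'
from m import *
plan(sl(-.0172,0,.0142),Rring,tmax=.035,amax=6)
E
```

```text
n=1  t [ 0.     -0.0002  0.0024] a [-0.02 -0.04  0.05] total t [ 0.     -0.0002  0.0024] ang 0.1
```

Emit:
move_arm:
  rows:
    - {"tx": 0, "ty": 0.0, "tz": 0.0015, "ax": 0, "ay": 0, "az": 0, "jaw": 255}

```text
time: 19.25
tool_pos: [0.4492, 0.0737, 0.0892]
tool_rot: [0.215, -0.066, 0.974, 0.014]
contact_force: [-0.2, 0.8, -3.7]
gripper_width: 0.521
```

Emit:
move_arm:
  rows:
    - {"tx": 0, "ty": 0.0, "tz": 0.001, "ax": 0, "ay": 0, "az": 0, "jaw": 255}

```text
time: 19.35
tool_pos: [0.4494, 0.0737, 0.0888]
tool_rot: [0.214, -0.066, 0.974, 0.014]
contact_force: [-19.4, -3.9, 15.5]
gripper_width: 0.522
```

```bash
python3 - <<'E'
from m import *
plan(sl(-.0172,0,.0142),Rring,tmax=.035,amax=6)
grab('scene','s7');crop('s7',260,250,360,330,7)
E
```

```text
n=1  t [-0.0003 -0.0003  0.    ] a [-0.01 -0.2   0.08] total t [-0.0003 -0.0003  0.    ] ang 0.2
```

View pics/s7_c260_250.png

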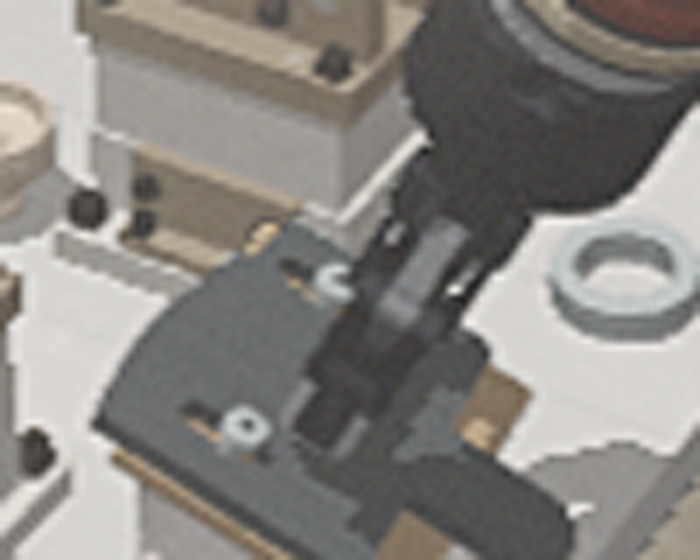

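Emit:
move_arm:
  rows:
    - {"tx": 0.003, "ty": 0.0, "tz": -0.0004, "ax": 0, "ay": 0, "az": 0, "jaw": 255}

```text
time: 19.5
tool_pos: [0.447, 0.0733, 0.0885]
tool_rot: [0.215, -0.066, 0.974, 0.014]
contact_force: [0.3, 0.1, -4.7]
gripper_width: 0.519
```

Emit:
move_arm:
  rows:
    - {"tx": 0.004, "ty": 0.0, "tz": 0.0, "ax": 0, "ay": 0, "az": 0, "jaw": 255}

```text
time: 19.6
tool_pos: [0.4434, 0.0728, 0.0869]
tool_rot: [0.215, -0.066, 0.974, 0.014]
contact_force: [-0.4, 0.7, -3.9]
gripper_width: 0.522
```

```bash
python3 - <<'E'
from m import *
plan(sl(-.0312,0,.0142),Rring,tmax=.035,amax=6)
E
```

```text
n=1  t [ 0.0075 -0.0001  0.0009] a [-0.01 -0.14  0.09] total t [ 0.0075 -0.0001  0.0009] ang 0.2
```

Emit:
move_arm:
  rows:
    - {"tx": 0.004, "ty": 0.0, "tz": 0.0005, "ax": 0, "ay": -0.1, "az": 0, "jaw": 255}

```text
time: 19.7
tool_pos: [0.4398, 0.0723, 0.0846]
tool_rot: [0.216, -0.066, 0.974, 0.014]
contact_force: [0.3, -0.4, -3.7]
gripper_width: 0.519
```

Emit:
move_arm:
  rows:
    - {"tx": 0.003, "ty": 0.0, "tz": 0.0003, "ax": 0, "ay": 0, "az": 0, "jaw": 255}

```text
time: 19.8
tool_pos: [0.4373, 0.072, 0.0832]
tool_rot: [0.216, -0.066, 0.974, 0.014]
contact_force: [1.0, 0.3, -1.4]
gripper_width: 0.521
```

Emit:
move_arm:
  rows:
    - {"tx": 0.0015, "ty": 0.0, "tz": 0.0, "ax": 0, "ay": 0, "az": 0, "jaw": 255}

```text
time: 19.9
tool_pos: [0.4362, 0.0717, 0.0828]
tool_rot: [0.217, -0.066, 0.974, 0.014]
contact_force: [4.8, 1.7, -4.6]
gripper_width: 0.525
```

```bash
python3 - <<'E'
from m import *
plan(sl(-.0312,0,.0142),Rring,tmax=.035,amax=6)
E
```

```text
n=1  t [-0.0009 -0.0001  0.0003] a [-0.02  0.15  0.07] total t [-0.0009 -0.0001  0.0003] ang 0.2
```

Emit:
move_arm:
  rows:
    - {"tx": 0.0015, "ty": 0.0, "tz": 0.0003, "ax": 0, "ay": 0, "az": 0, "jaw": 255}

```text
time: 20.0
tool_pos: [0.436, 0.0716, 0.0829]
tool_rot: [0.219, -0.066, 0.973, 0.014]
contact_force: [7.6, 1.8, -5.6]
gripper_width: 0.521
```

```bash
python3 - <<'E'
from m import *
plan(sl(-.0312,0,.0142),Rring,tmax=.035,amax=6)
grab('scene','s8');crop('s8',260,250,360,330,7)
E
```

```text
n=1  t [-0.001  -0.      0.0005] a [-0.04  0.39  0.08] total t [-0.001  -0.      0.0005] ang 0.4
```

View pics/s8_c260_250.png

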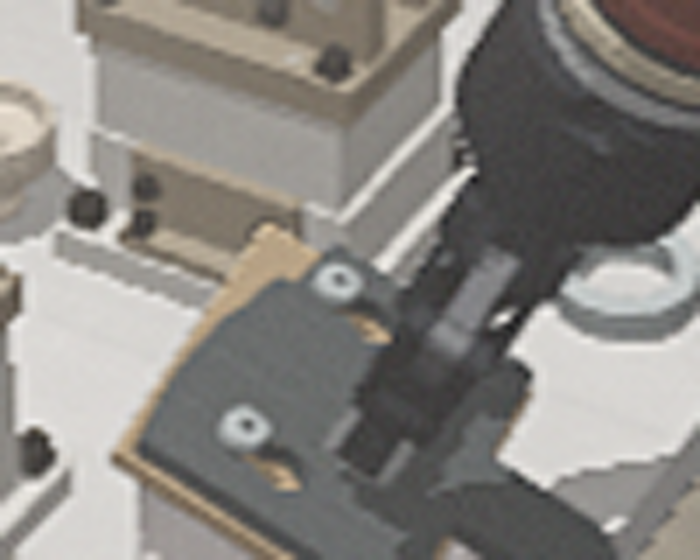

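Emit:
move_arm:
  rows:
    - {"tx": -0.0005, "ty": 0, "tz": 0.0005, "ax": 0, "ay": 0, "az": 0, "jaw": 255}
    - {"tx": 0, "ty": 0, "tz": 0, "ax": 0, "ay": 0, "az": 0, "jaw": 0}
    - {"tx": 0, "ty": 0, "tz": 0, "ax": 0, "ay": 0, "az": 0, "jaw": 0}
    - {"tx": 0, "ty": 0, "tz": 0, "ax": 0, "ay": 0, "az": 0, "jaw": 0}
    - {"tx": 0, "ty": 0, "tz": 0, "ax": 0, "ay": 0, "az": 0, "jaw": 0}

```text
time: 20.55
tool_pos: [0.4386, 0.0715, 0.0856]
tool_rot: [0.222, -0.066, 0.973, 0.014]
contact_force: [0.1, 0.0, -0.3]
gripper_width: 1.002
```

Emit:
move_arm:
  rows:
    - {"tx": 0, "ty": 0, "tz": -0.02, "ax": 0, "ay": 0, "az": 0, "jaw": 0}
    - {"tx": 0, "ty": 0, "tz": -0.03, "ax": 0, "ay": 0, "az": 0, "jaw": 0}
    - {"tx": 0, "ty": 0, "tz": -0.03, "ax": 0, "ay": 0, "az": 0, "jaw": 0}
    - {"tx": 0, "ty": 0, "tz": 0, "ax": 0, "ay": 0, "az": 0, "jaw": 0}

```text
time: 20.95
tool_pos: [0.403, 0.0668, 0.1601]
tool_rot: [0.221, -0.066, 0.973, 0.014]
contact_force: [0.6, 0.0, 0.4]
gripper_width: 0.998
```

```bash
python3 - <<'E'
from m import *
print(manip.state()['joint_pos'])
grab('wrist','w15');grab('scene','s9');crop('s9',240,230,400,350,5);grab('side','sd3')
E
```

```text
[-0.0820248  -0.89336497  2.45991206  0.10036303  1.1386653  -1.81054629]
```

View pics/w15.png

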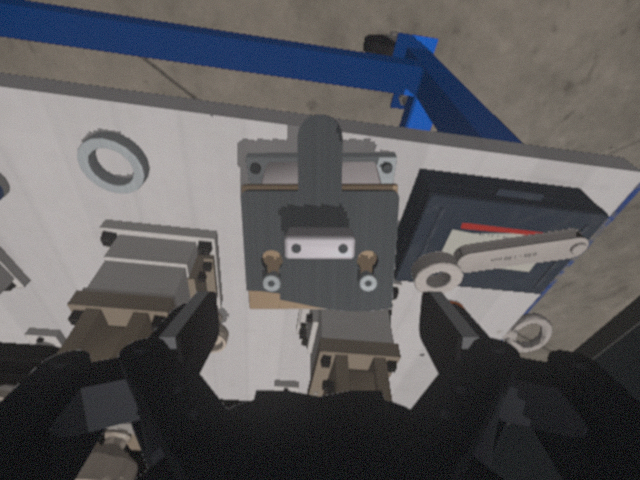

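View pics/s9_c240_230.png

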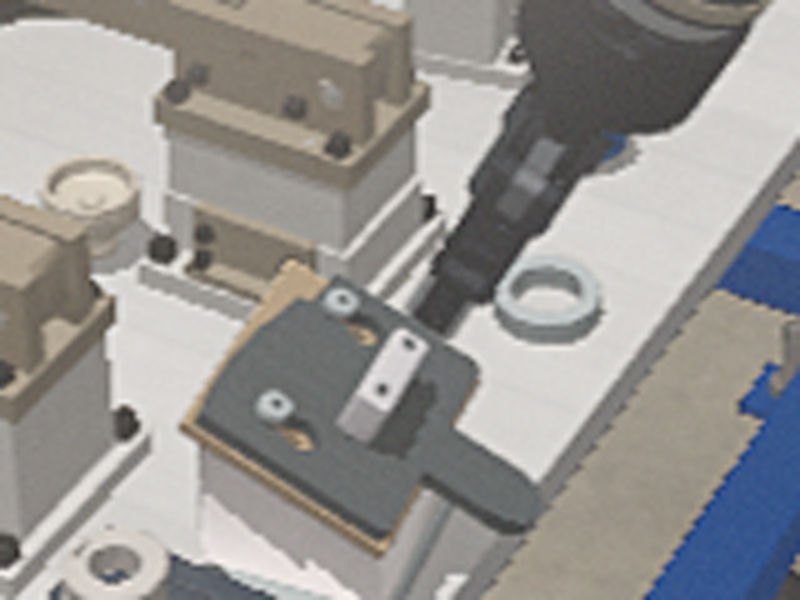

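```bash
python3 - <<'E'
from m import *
crop('w15',235,220,405,320,4.5)
f=load('w15');S=lambda u,v,z:(F.T@(onplane(f,u,v,mid+n*z,n)-mid)*1e3).round(1)
print(S(271.3,283,.0152),S(368.5,282.5,.0152),S(285,236,.034),S(355,234,.034),S(285,259,.034),S(355,257,.034))
E
```

```text
[  0.3 -34.7  15.2] [-0.3 35.5 15.2] [-40.4 -21.9  34. ] [-41.9  22.6  34. ] [-24.9 -22.3  34. ] [-26.4  23.1  34. ]
```

View pics/w15_c235_220.png

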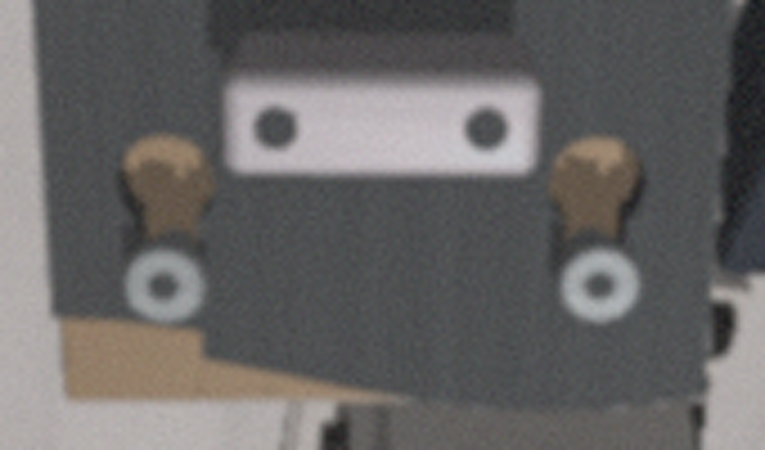

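View pics/sd3.png

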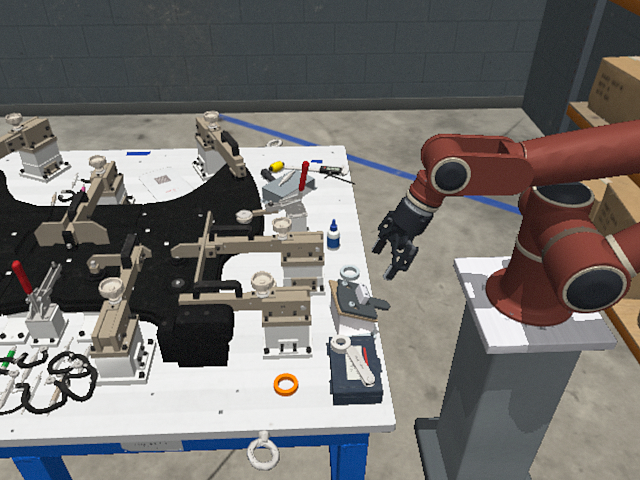

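```bash
python3 - <<'E'
from m import *
print(manip.job_done()); print(manip.state()['time'])
E
```

```text
the job is handed in; nothing more can be done
None
the job is handed in; nothing more can be done
```

The contour template is hanging on both studs, slid fully home, and I handed the job in at about 21 s of the 72 s allowed.

**What I did:**
- Took the spacer ring off the left stud and laid it flat on the worktop, between the post and the bottle.
- Drew the template about 155 mm out by its tongue and let go of it flat on the worktop, about 65 mm clear of the shelf by my estimate.
- Took it again by the grip bar, lowered both keyholes over the stud heads together, and slid it down the slope to the stop.

**Last checks:**
- Both stud heads sit at the slots' upper ends in the wrist and scene views.
- The bar's centre measured 33 mm down-slope of the studs, where 32 mm means fully home. That is within the camera error.
- The slide ended against a stop, at about 9 N.
- The ring lies flat and the bottle stands where it was. The gripper was open and clear of everything when I handed in.

**What disagreed or went wrong:**
- The first tongue pinch sat only a few millimetres onto the tongue, so I reopened and took it lower before pulling. The open fingers touched the worktop lightly doing this, at about 8 N.
- The gripper's opening read 2 to 3 mm less than the true width of what it held each time.
- The highest force I read was about 25 N, as the plate met the sloping face.

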